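# Load the coating unit through its sticky sliding shutter

## Task

Slide the coating unit's sticky shutter fully open by working its two end knobs in turn, never letting one end get more than 3 cm ahead of the other. Lay every carrier plate on the bench in a pocket of its own and press it down so that it sits flat and level on the pocket floor. Then work the shutter fully closed again in the same way, leaving the other things on the bench where they are.

Things in the scene. Friction and masses are not known exactly. Their poses are not given: they have to be found in the camera images.
- unit: low white coating unit fixed to the bench, 250 mm (x) by 270 mm (y), 52 mm high, grey console 86 mm high on its far edge. Near part: an open well 84 mm (x) by 214 mm (y) with three pockets side by side, under the shutter when closed. Origin: centre of the underside; x is the shutter's opening direction (away from the robot), y left, z up
- shutter_left (a joint): travel in m of the shutter's left (+y) end along its runner: 0 closed, 0.095 fully open (end stops at both); grows as that end moves along the unit's +x, away from the robot. The runner is sticky: about 3 N to move, it stays where it is left
- shutter_right (a joint): travel in m of the shutter's right (-y) end along its runner: 0 closed, 0.095 fully open (end stops at both); grows as that end moves along the unit's +x, away from the robot. The runner is sticky: about 4.5 N to move, it stays where it is left
- shutter_rack (a joint): how far the shutter is out of square, rad: 0 square, positive when the right end is ahead (further open) of the left; 0.01 is a lead of 2.4 mm. It pivots freely at both ends: pushing one knob moves that end alone
- knob_left (a point): black round shutter knob at the left end (robot's left when the unit is square to it), 20 mm diameter, 25 mm tall; the point is at its base, on the shutter's top face 65 mm above the table. The shutter is an aluminium panel 102 mm (x) by 256 mm (y) by 8 mm with an amber window; knobs 236 mm apart, on its centre line; underside 57 mm above the table
- knob_right (a point): black round shutter knob at the right end (robot's right when the unit is square to it), 20 mm diameter, 25 mm tall; the point is at its base, on the shutter's top face 65 mm above the table
- carrier1: steel carrier plate 64 mm (its x) by 56 mm (its y) by 6 mm thick, about 120 g, with two green glass coupons and a blue grip fin standing in the middle: 30 mm long along x, 10 mm thick along y, from 6 to 36 mm above the underside. Origin: centre of the underside; z up. May be absent
- carrier2: steel carrier plate 64 mm (its x) by 56 mm (its y) by 6 mm thick, about 120 g, with two green glass coupons and a blue grip fin standing in the middle: 30 mm long along x, 10 mm thick along y, from 6 to 36 mm above the underside. Origin: centre of the underside; z up. May be absent
- carrier3: steel carrier plate 64 mm (its x) by 56 mm (its y) by 6 mm thick, about 120 g, with two green glass coupons and a blue grip fin standing in the middle: 30 mm long along x, 10 mm thick along y, from 6 to 36 mm above the underside. Origin: centre of the underside; z up. May be absent
- pocket1 (a point): floor centre of pocket 1, 12 mm above the table, axes as the unit's. 67 mm (x) by 62 mm (y), round-topped ribs 9 mm high, pockets 68 mm apart. A sprung brass roller (12 mm diameter, axis 9 mm above the floor) juts 3.5 mm over the far (+x) edge: a plate laid in rests leaning, far edge up on the roller, till pressed down with 5 to 20 N on its fin's top or far part, then lies flat under it
- pocket2 (a point): floor centre of pocket 2, 12 mm above the table, axes as the unit's. 67 mm (x) by 62 mm (y), round-topped ribs 9 mm high, pockets 68 mm apart. A sprung brass roller (12 mm diameter, axis 9 mm above the floor) juts 3.5 mm over the far (+x) edge: a plate laid in rests leaning, far edge up on the roller, till pressed down with 5 to 20 N on its fin's top or far part, then lies flat under it
- pocket3 (a point): floor centre of pocket 3, 12 mm above the table, axes as the unit's. 67 mm (x) by 62 mm (y), round-topped ribs 9 mm high, pockets 68 mm apart. A sprung brass roller (12 mm diameter, axis 9 mm above the floor) juts 3.5 mm over the far (+x) edge: a plate laid in rests leaning, far edge up on the roller, till pressed down with 5 to 20 N on its fin's top or far part, then lies flat under it
- dish: clear glass dish, 64 mm across, 14 mm high; a bystander, leave it alone. Origin: centre of its underside
- bottle: amber glass bottle, 56 mm diameter, 120 mm tall; a bystander, leave it alone. Origin: centre of its underside
- beaker: glass beaker, 68 mm across, 80 mm tall; a bystander, leave it alone. Origin: centre of its underside
- jar: white jar with blue cap, 60 mm diameter, 70 mm tall; a bystander, leave it alone. Origin: centre of its underside

How it is judged (in metres and radians):
On the way, in this order (a step that is already met when the one before it is completed fails the run):
1. the shutter is fully open, both ends (value of joint each of shutter_left, shutter_right above 0.088 m), for 0.2 s.
2. every carrier plate present lies flat on the floor of a pocket, with the shutter still open (((horizontal distance between carrier1 and pocket1 below 0.005 m and z of carrier1 in the frame of pocket1 below 0.0025 m) or (horizontal distance between carrier1 and pocket2 below 0.005 m and z of carrier1 in the frame of pocket2 below 0.0025 m) or (horizontal distance between carrier1 and pocket3 below 0.005 m and z of carrier1 in the frame of pocket3 below 0.0025 m)) and angle between each of carrier1, carrier2, carrier3's own z axis and vertical below 0.045 rad and linear speed of each of carrier1, carrier2, carrier3 below 0.02 m/s and ((horizontal distance between carrier2 and pocket1 below 0.005 m and z of carrier2 in the frame of pocket1 below 0.0025 m) or (horizontal distance between carrier2 and pocket2 below 0.005 m and z of carrier2 in the frame of pocket2 below 0.0025 m) or (horizontal distance between carrier2 and pocket3 below 0.005 m and z of carrier2 in the frame of pocket3 below 0.0025 m)) and ((horizontal distance between carrier3 and pocket1 below 0.005 m and z of carrier3 in the frame of pocket1 below 0.0025 m) or (horizontal distance between carrier3 and pocket2 below 0.005 m and z of carrier3 in the frame of pocket2 below 0.0025 m) or (horizontal distance between carrier3 and pocket3 below 0.005 m and z of carrier3 in the frame of pocket3 below 0.0025 m)) and value of joint each of shutter_left, shutter_right above 0.08 m), for 0.2 s.
3. the shutter is fully closed, both ends (value of joint each of shutter_left, shutter_right below 0.006 m), for 0.2 s.
At the end, for the whole second after the job is handed in: Every carrier plate present lies in a pocket of its own (centre within 5 mm of the pocket's, underside within 2.5 mm of the floor, tilt under 0.045 rad), at rest, and both ends of the shutter are within 6 mm of closed (all of step 3 and ((horizontal distance between carrier1 and pocket1 below 0.005 m and z of carrier1 in the frame of pocket1 below 0.0025 m) or (horizontal distance between carrier1 and pocket2 below 0.005 m and z of carrier1 in the frame of pocket2 below 0.0025 m) or (horizontal distance between carrier1 and pocket3 below 0.005 m and z of carrier1 in the frame of pocket3 below 0.0025 m)) and angle between each of carrier1, carrier2, carrier3's own z axis and vertical below 0.045 rad and linear speed of each of carrier1, carrier2, carrier3 below 0.02 m/s and ((horizontal distance between carrier2 and pocket1 below 0.005 m and z of carrier2 in the frame of pocket1 below 0.0025 m) or (horizontal distance between carrier2 and pocket2 below 0.005 m and z of carrier2 in the frame of pocket2 below 0.0025 m) or (horizontal distance between carrier2 and pocket3 below 0.005 m and z of carrier2 in the frame of pocket3 below 0.0025 m)) and ((horizontal distance between carrier3 and pocket1 below 0.005 m and z of carrier3 in the frame of pocket1 below 0.0025 m) or (horizontal distance between carrier3 and pocket2 below 0.005 m and z of carrier3 in the frame of pocket2 below 0.0025 m) or (horizontal distance between carrier3 and pocket3 below 0.005 m and z of carrier3 in the frame of pocket3 below 0.0025 m))); the robot touches nothing.
It fails at once if one end of the shutter gets more than about 38 mm ahead of the other and it binds (value of joint shutter_rack above 0.16 rad or value of joint shutter_rack below -0.16 rad).
It fails at once if a bystander (dish, bottle, beaker, jar) is shifted more than 5 cm or tipped over (distance of any of dish, bottle, beaker, jar from where it was at the start of the episode above 0.05 m or angle between any of dish, bottle, beaker, jar's own z axis and vertical above 0.6 rad).
Of carrier1, carrier2, carrier3 only 2 to 3 are there at a start; the rules pass over those that are not, and their reading is None.
At some moment in a run one of carrier1, carrier2, carrier3 may be knocked a few centimetres aside while the robot is not near it.
Once in a run the grip may slacken for a moment while it holds something.
It also fails if it takes over 210 s, if anything falls off the work surface, if the arm or the gripper's body presses on something with over 40 N, if the wrist force passes 120 N, or if a joint passes its speed limit or range.

## Robot

A 6-joint arm with a two-finger parallel gripper is mounted at the origin on the work surface. World frame = base frame: x ahead of the robot, y to its left, z up, the work surface at z = 0. Lengths are in m, angles in degrees, forces in N, time in s.
With the tool pointing down it reaches from about 0.375 to 0.9 m from the base axis. Payload 3.1 kg.
Tool frame: the origin (TCP) lies at the very end of the fingers, on their centre line; the grasp point (between the pads) lies 19 mm behind it; z points along the fingers, y is the line along which they close (so a half turn about z gives the same grasp; the last joint's range is limited). The gripper opens to 87 mm and grips with 3 to 60 N. Pads are 19 mm wide; open, the fingers measure 117 mm over their backs; the gripper's body (75 mm by 190 mm) begins 51 mm behind the grasp point.
Start: joints at [-79.326, 30.224, 82.088, -0, 67.689, -10.227], TCP at [0.223, -0.584, 0.223] pointing down, gripper open.
Joint ranges: [-176.69, 176.69], [-43.24, 126.21], [12.49, 139.97], [-82, 262], [0, 151.66], [-163.58, 163.58]. Speed limits (degrees/s): [159.86, 159.86, 180, 180, 180, 180].

## Interface

Orientations are given as a 3x3 rotation matrix whose columns are the frame's x, y, z axes.
In Python, from rig import bot gives the robot as it stands.
- The arm moves only by the tool move_arm, never from a script. Its argument "increments" is a list of rows, each an object with "xyz": the shift along the tool's x, y, z in mm, a list of three; "roll": the turn about the tool's z in rad; "grip": the opening in per cent of the stroke, from 0 (shut) to 100 (fully open). A call has 1 to 5 rows; each row shifts and turns the commanded pose from where the row before left it, along the tool's axes as they then stand; what a row does not reach is not made up. A row lasts 1/12 s, in which the tool goes at most 41.7 mm and 7.16 degrees, less where a joint would pass 70% of its speed; a pose out of reach is approached as far as the arm can. A call is refused whole if a number of a shift passes 41.7 or a number of a turn 0.125, either way. A call with a gripper value outside its range is refused whole. The fingers move at their own pace and stop on an object; the grip force is fixed at half the most. Time passes only in rows, so rows that do not move let the fingers close. It gives the time, the measured TCP pose, the force, the opening and the grip force at its end, in the units of the state.
- bot.read_state(): the state, without advancing time (a new reading comes with each control period).
- bot.capture(name): name is "scene" or "top" or "wrist"; returns (picture, depth): 384x512x3 uint8, red, green, blue; 384x512 float32, m along the optical axis (not along the pixel's ray), 0 where there is no reading.
- bot.camera_model(name): a dict with "intrinsics" (3x3 intrinsics, pixels), "rvec" (rotation vector, rad) and "tvec" (3), from world to camera coordinates, as OpenCV has them; the wrist camera has in their place "tool_from_camera" (4x4, takes a point from camera to tool coordinates, whose origin is the TCP and whose axes are the flange's). Camera axes: x right, y down, z forward; pixel columns grow to the right and rows downward; lengths in m; the calibration is good to about 2 mm. A picture is of the moment at which its call begins: read the wrist's pose just before it. camera_model takes no time and is no camera call.
- bot.hand_in(): hands the job in; it is judged then, once.
Trained networks look in the newest picture that a camera, given by its name, has taken for a name from the list of things; names that differ only in an ending like _2 or _b are one class to them, and where a whole thing is asked for, a point or a joint stands for the part that bears it (a point fixed in the world has none). Each returns a list of dicts, best first, with "conf" (0 to 1); they miss things now and then, are a little off and sometimes report something else, mostly with a low value. They report only what shows in the picture. A call takes as long as a camera call.
- bot.spot_in(label, camera): "at" ([x, y, z] in m, in the coordinates of the camera as it stood for that picture, good to about 4 mm: the middle of the surface that is visible of it).
- bot.trace(label, camera): "mask" (384x512 bool, what is visible of it).
The state is a dict: "time_s": time; "joint_positions": joint angles; "qvel": joint speeds; "tau": joint torques, N m; "position": TCP position; "tcp_rot": TCP orientation; "force": force on the tool from outside, world axes, zero at the start; "moment": the same for the moment, N m; "opening": opening from 0.0 (shut) to 1.0 (fully open); "grasp_force": force on a finger pad.
Only numpy, scipy, OpenCV 4.12 (cv2) and the standard library are available. Lean on these libraries where they do the work, as an engineer would, in place of code of your own. Each camera call takes 0.05 s, during which the arm holds its last target. There are 200 camera calls.

## Working session

There is one attempt and no reset: what is moved stays moved. The work goes in short steps, Python scripts to look and compute and a tool call to move; the robot and the scene stay as the last step left them, time stands still between calls to the robot, and variables do not carry over. Pictures are saved under pics/ and viewed, at most 14 in all, crops included, and the job is handed in when it is done.

Besides the shell and the picture viewer there is one more tool, called after "Call:" as name(argument=value, ...) on one line, values as JSON. move_arm: Moves the arm, as the interface text tells. Its arguments: {"type":"object","properties":{"increments":{"type":"array"}},"required":["increments"]}

```bash
ls; mkdir -p pics
cat > h.py <<'E'
from rig import bot
import numpy as np, cv2
def T(cam):
    m=bot.camera_model(cam)
    if cam=='wrist':
        s=bot.read_state(); M=np.eye(4); M[:3,:3]=np.array(s['tcp_rot']); M[:3,3]=s['position']
        return np.array(m['intrinsics']), M@np.array(m['tool_from_camera'])
    R=cv2.Rodrigues(np.array(m['rvec'],float))[0]; t=np.array(m['tvec'],float).ravel()
    M=np.eye(4); M[:3,:3]=R.T; M[:3,3]=-R.T@t
    return np.array(m['intrinsics']),M
def cloud(depth,K,M):
    v,u=np.mgrid[:384,:512]; z=depth
    P=np.stack([(u-K[0,2])/K[0,0]*z,(v-K[1,2])/K[1,1]*z,z],-1)
    return P@M[:3,:3].T+M[:3,3]
def shot(cam,name):
    K,M=T(cam); im,d=bot.capture(cam); cv2.imwrite(f'pics/{name}.png',im[...,::-1]); 
    return im,d,K,M,cloud(d,K,M)
E
python3 - <<'E'
from h import *
for c in ['top','scene']:
    im,d,K,M,P=shot(c,c+'0')
    np.save(f'pics/{c}P.npy',P)
    print(c,M[:3,3].round(3),M[:3,2].round(2))
    for l in ['carrier1','knob_left','knob_right','unit','dish','bottle','beaker','jar']:
        for r in bot.spot_in(l,c): print(l,round(r['conf'],2),(M[:3,:3]@r['at']+M[:3,3]).round(4))
s=bot.read_state(); print(s)
E
```

```text
pics
top [0.412 0.008 1.119] [ 0.18 -0.01 -0.98]
carrier1 0.94 [ 0.5201 -0.3471  0.0084]
knob_left 0.95 [0.4823 0.0237 0.0681]
knob_left 0.4 [0.51   0.4952 0.0109]
knob_left 0.27 [0.4819 0.0246 0.0679]
knob_right 0.82 [0.4845 0.0244 0.067 ]
knob_right 0.37 [0.4848 0.0252 0.0668]
unit 0.69 [0.5458 0.0354 0.0571]
dish 0.62 [0.5101 0.4997 0.0099]
bottle 0.73 [0.7291 0.2159 0.0791]
beaker 0.68 [ 0.7677 -0.177   0.0504]
beaker 0.6 [0.4856 0.0247 0.0652]
jar 0.7 [ 0.4444 -0.4654  0.0749]
scene [ 1.3   -1.242  1.015] [-0.42  0.72 -0.55]
carrier1 0.81 [ 0.5315 -0.3515  0.0047]
carrier1 0.44 [0.5777 0.3092 0.0099]
knob_left 0.63 [0.4853 0.0114 0.0662]
knob_right 0.65 [0.4872 0.0113 0.0669]
dish 0.58 [ 0.5687 -0.0159  0.0548]
dish 0.38 [0.5081 0.5007 0.0094]
bottle 0.86 [0.7474 0.2104 0.0605]
beaker 0.75 [ 0.7612 -0.1858  0.0572]
jar 0.94 [ 0.4554 -0.4869  0.0492]
jar 0.49 [ 0.5289 -0.3557  0.0061]
{'time_s': 0.9, 'joint_positions': array([-7.93255722e+01,  3.02215512e+01,  8.20883671e+01,  2.30563151e-03,
        6.76886418e+01, -1.02276700e+01]), 'qvel': array([-0.02480796, -0.0267458 ,  0.00455731,  0.05320304,  0.02074457,
       -0.04830129]), 'tau': array([-5.63959547e-04, -4.39998543e+01, -1.76987082e+01,  6.33494114e-02,
        5.02439740e-02, -1.21459502e-05]), 'position': array([ 0.22301289, -0.5838339 ,  0.22256565]), 'tcp_rot': array([[ 9.34196862e-01,  3.56757930e-01,  4.12388137e-05],
       [ 3.56757931e-01, -9.34196863e-01, -1.77996338e-05],
       [ 3.21750098e-05,  3.13406359e-05, -9.99999999e-01]]), 'force': array([0.2690435 , 0.03222129, 0.27522377]), 'moment': array([-0.02297014, -0.0359088 ,  0.00288232]), 'grasp_force': 0.0, 'opening': 1.0005721799016132}
```

View pics/top0.png

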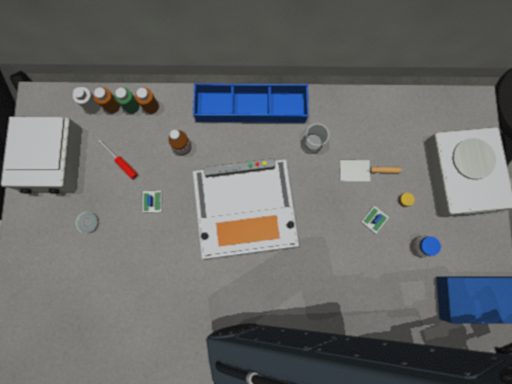

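View pics/scene0.png

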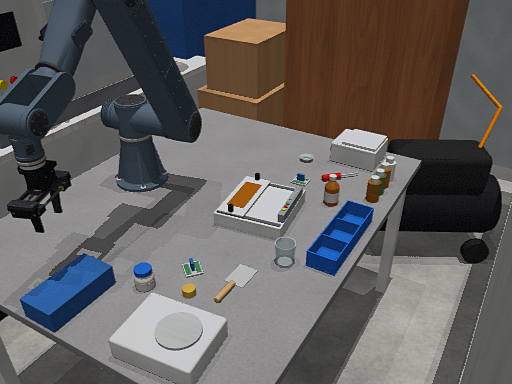

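The top picture shows two carriers, at pixels (375,219) and (152,201). The shutter is closed, with its knobs at (205,236) and (291,225), and the unit is turned slightly. I'll measure these precisely.

Run:
```python
from h import *
P=np.load('pics/topP.npy'); im=cv2.imread('pics/top0.png')[...,::-1].astype(int)
K,_=T('top'); print(K.round(1).tolist())
def reg(u,v,r): 
    m=np.zeros((384,512),bool); m[v-r:v+r+1,u-r:u+r+1]=1; return m
for n,u,v in [('kl',205,236),('kr',291,225)]:
    m=reg(u,v,10)&(P[...,2]>.08)
    vv,uu=np.nonzero(m); print(n,m.sum(),uu.mean(),vv.mean(),P[m].mean(0).round(4),P[m].min(0).round(3),P[m].max(0).round(3))
for n,u,v in [('cR',375,219),('cL',152,201)]:
    g=reg(u,v,20); b=g&(im[...,2]>im[...,1]+25)&(im[...,2]>im[...,0]+25)
    pf=P[b]; t=pf[pf[:,2]>.02]; print(n,'blue',b.sum(),pf.mean(0).round(4),'top',len(t),t.mean(0).round(4) if len(t) else 0)
    br=g&((im.max(-1)>170)|((im[...,1]>im[...,0]+30)))&(P[...,2]<.02)
    rect=cv2.minAreaRect((P[br][:,:2]*1000).astype(np.float32)); print(' plate',br.sum(),rect, P[br].mean(0).round(4))
# unit: z band of the body, console
m=reg(245,205,70)&(P[...,2]>.035)&(P[...,2]<.12)
print('unit',m.sum(),cv2.minAreaRect((P[m][:,:2]*1000).astype(np.float32)))
m2=reg(240,168,40)&(P[...,2]>.075)&(P[...,2]<.1)
print('console',cv2.minAreaRect((P[m2][:,:2]*1000).astype(np.float32)))
am=(im[...,0]>150)&(im[...,2]<80)&reg(247,230,40)
print('amber',am.sum(),cv2.minAreaRect((P[am][:,:2]*1000).astype(np.float32)),P[am].mean(0).round(4))
```

```text
[[379.7, 0.0, 257.0], [0.0, 379.7, 188.7], [0.0, 0.0, 1.0]]
kl 47 204.51063829787233 235.2127659574468 [0.4685 0.1407 0.0903] [0.459 0.132 0.08 ] [0.477 0.15  0.096]
kr 43 290.95348837209303 224.1860465116279 [ 0.4979 -0.0896  0.1143] [ 0.412 -0.101  0.083] [0.508 0.008 1.119]
cR blue 39 [ 0.5222 -0.3456  0.0358] top 39 [ 0.5222 -0.3456  0.0358]
 plate 208 ((522.7827758789062, -347.90020751953125), (51.303619384765625, 61.53649139404297), 50.050262451171875) [ 0.5217 -0.3468  0.0073]
cL blue 40 [0.571  0.3091 0.0351] top 39 [0.5711 0.3088 0.0359]
 plate 223 ((573.1829833984375, 311.2076721191406), (62.465599060058594, 49.170654296875), 3.4263579845428467) [0.5727 0.3095 0.0073]
unit 8876 ((582.3253173828125, 36.28369140625), (410.0364685058594, 350.7999572753906), 89.40382385253906)
console ((660.7003784179688, 48.60856628417969), (25.44664764404297, 199.72975158691406), 7.967472076416016)
amber 1306 ((462.8271789550781, 23.181617736816406), (104.1019058227539, 163.56700134277344), 8.015185356140137) [0.4835 0.0262 0.0724]
```

Call:
move_arm(increments=[{"xyz": [0, 0, -35], "roll": 0.113, "grip": 100}, {"xyz": [0, 0, -35], "roll": 0.113, "grip": 100}, {"xyz": [0, 0, 0], "roll": 0, "grip": 100}])

```text
time_s: 1.15
position: [0.2239, -0.588, 0.3001]
tcp_rot: [[0.991, 0.135, 0.003], [0.135, -0.991, -0.014], [0.001, 0.014, -1.0]]
force: [-0.1, -1.9, 0.9]
opening: 1.003
grasp_force: 0.0
```

```bash
cat >> h.py <<'E'
def totool(target):
    s=bot.read_state(); R=np.array(s['tcp_rot']); return (R.T@(np.array(target)-s['position'])*1000).round(1)
def st():
    s=bot.read_state(); R=np.array(s['tcp_rot']); print('t',round(s['time_s'],2),'p',np.round(s['position'],4),'yaw',round(np.degrees(np.arctan2(R[1,0],R[0,0])),2),'F',np.round(s['force'],1),'op',round(s['opening'],3),'gf',round(s['grasp_force'],1),'j',np.round(s['joint_positions'],0))
E
python3 - <<'E'
from h import *
st(); m=bot.camera_model('wrist'); print(np.round(m['tool_from_camera'],3),np.round(m['intrinsics'],1))
print(totool([0.46,0.03,0.34]))
E
```

```text
t 1.15 p [ 0.2239 -0.588   0.3001] yaw 7.77 F [-0.1 -1.9  0.9] op 1.003 gf 0.0 j [-79.  26.  77.   0.  77.   3.]
[[ 0.001 -0.967 -0.253  0.069]
 [ 1.     0.001  0.001 -0.002]
 [-0.    -0.253  0.967 -0.162]
 [ 0.     0.     0.     1.   ]] [[309.2   0.  257.2]
 [  0.  309.2 192.4]
 [  0.    0.    1. ]]
[ 317.4 -579.8  -48. ]
```

Call:
move_arm(increments=[{"xyz": [18.7, -34.1, 0], "roll": 0, "grip": 100}, {"xyz": [18.7, -34.1, 0], "roll": 0, "grip": 100}, {"xyz": [18.7, -34.1, 0], "roll": 0, "grip": 100}, {"xyz": [18.7, -34.1, 0], "roll": 0, "grip": 100}, {"xyz": [18.7, -34.1, 0], "roll": 0, "grip": 100}])

```text
time_s: 1.57
position: [0.2923, -0.4004, 0.2926]
tcp_rot: [[0.99, 0.138, 0.0], [0.138, -0.99, -0.0], [0.0, 0.001, -1.0]]
force: [0.9, 0.1, -0.8]
opening: 1.001
grasp_force: 0.0
```

Call:
move_arm(increments=[{"xyz": [18.7, -34.1, 0], "roll": 0, "grip": 100}, {"xyz": [18.7, -34.1, 0], "roll": 0, "grip": 100}, {"xyz": [18.7, -34.1, 0], "roll": 0, "grip": 100}, {"xyz": [18.7, -34.1, 0], "roll": 0, "grip": 100}, {"xyz": [18.7, -34.1, 0], "roll": 0, "grip": 100}])

```text
time_s: 1.98
position: [0.3614, -0.2186, 0.2929]
tcp_rot: [[0.99, 0.138, 0.001], [0.138, -0.99, -0.001], [0.001, 0.001, -1.0]]
force: [0.7, 0.5, 0.3]
opening: 0.999
grasp_force: 0.0
```

Call:
move_arm(increments=[{"xyz": [18.7, -34.1, 0], "roll": 0, "grip": 100}, {"xyz": [18.7, -34.1, 0], "roll": 0, "grip": 100}, {"xyz": [18.7, -34.1, 0], "roll": 0, "grip": 100}, {"xyz": [18.7, -34.1, 0], "roll": 0, "grip": 100}, {"xyz": [18.7, -34.1, 0], "roll": 0, "grip": 100}])

```text
time_s: 2.4
position: [0.4305, -0.0366, 0.2929]
tcp_rot: [[0.99, 0.139, 0.001], [0.139, -0.99, -0.001], [0.001, 0.001, -1.0]]
force: [0.8, -0.6, 0.1]
opening: 0.998
grasp_force: 0.0
```

Call:
move_arm(increments=[{"xyz": [18.7, -34.1, 0], "roll": 0, "grip": 60}, {"xyz": [18.7, -34.1, 0], "roll": 0, "grip": 60}, {"xyz": [0, 0, 0], "roll": 0, "grip": 60}, {"xyz": [0, 0, 0], "roll": 0, "grip": 60}, {"xyz": [0, 0, 0], "roll": 0, "grip": 60}])

```text
time_s: 2.82
position: [0.4574, 0.0342, 0.2925]
tcp_rot: [[0.99, 0.14, -0.0], [0.14, -0.99, -0.001], [-0.0, 0.001, -1.0]]
force: [0.7, -0.7, -1.0]
opening: 0.706
grasp_force: 0.0
```

Run:
```python
from h import *
st(); im,d,K,M,P=shot('wrist','w0'); np.save('pics/w0P.npy',P)
print(M[:3,3])
k=(P[...,2]>.078)&(P[...,2]<.1)&(im.max(-1)<90)
n,lab,stt,c=cv2.connectedComponentsWithStats(k.astype(np.uint8))
for i in range(1,n):
    if stt[i,4]>60:
        q=P[lab==i]; top=q[q[:,2]>np.percentile(q[:,2],50)]
        print(stt[i],c[i].round(0),q.mean(0).round(4),'top',cv2.minEnclosingCircle((top[:,:2]*1000).astype(np.float32)),q[:,2].max())
```

```text
t 2.82 p [0.4574 0.0342 0.2925] yaw 8.03 F [ 0.7 -0.7 -1. ] op 0.706 gf 0.0 j [-10.  12. 100.  -0.  68.  72.]
[0.52548998 0.04557587 0.45467914]
[160 141  19  18 249] [169. 150.] [0.4677 0.1422 0.0887] top ((467.2681579589844, 143.5180206298828), 9.237676620483398) 0.09253140975394397
```

View pics/w0.png

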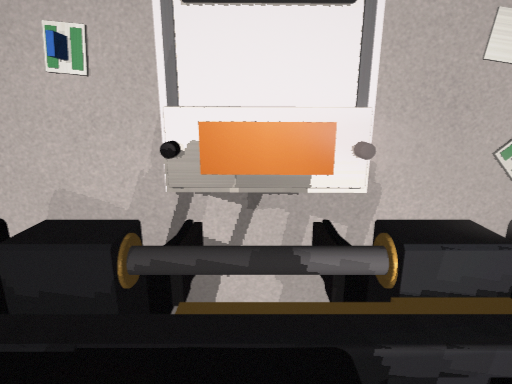

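The wrist view shows the left knob at (169,150) and the right knob at (364,150), on the same row, so the tool yaw already matches the unit. I'll refine both.

Run:
```python
from h import *
P=np.load('pics/w0P.npy')
s=bot.read_state(); R=np.array(s['tcp_rot']); p=np.array(s['position'])
c={}
for n,u,v in [('kl',169,150),('kr',364,150)]:
    a=P[v-14:v+15,u-16:u+17].reshape(-1,3); a=a[(a[:,2]>.086)&(a[:,2]<.1)]
    c[n]=a.mean(0); print(n,len(a),a.mean(0).round(4),a.min(0).round(4),a.max(0).round(4), 'tool',((a.mean(0)-p)@R*1000).round(1))
dv=c['kl']-c['kr']; print(np.linalg.norm(dv[:2]),'yaw',np.degrees(np.arctan2(-dv[0],dv[1])))
```

```text
kl 222 [0.4673 0.1429 0.0896] [0.4577 0.134  0.0866] [0.4765 0.1529 0.0925] tool [  25.  -107.   202.8]
kr 228 [ 0.4992 -0.0893  0.0898] [ 0.4894 -0.0992  0.0862] [ 0.5085 -0.0802  0.0925] tool [ 24.6 127.4 202.7]
0.23440061303859897 yaw 7.8384688584560065
```

Call:
move_arm(increments=[{"xyz": [8.3, -36, 18], "roll": 0, "grip": 60}, {"xyz": [8.3, -36, 18], "roll": 0, "grip": 60}, {"xyz": [8.4, -36, 18], "roll": 0, "grip": 60}, {"xyz": [0, 0, 40], "roll": 0, "grip": 60}, {"xyz": [0, 0, 40], "roll": 0, "grip": 60}])

```text
time_s: 3.28
position: [0.4693, 0.1449, 0.1588]
tcp_rot: [[0.99, 0.139, 0.006], [0.139, -0.99, 0.0], [0.006, 0.0, -1.0]]
force: [0.3, 0.6, -0.3]
opening: 0.601
grasp_force: 0.0
```

Call:
move_arm(increments=[{"xyz": [0, 0, 40], "roll": 0, "grip": 60}, {"xyz": [0, 0, 30], "roll": 0, "grip": 60}, {"xyz": [0, 0, 15], "roll": 0, "grip": 60}, {"xyz": [0, 0, 0], "roll": 0, "grip": 60}])

```text
time_s: 3.62
position: [0.4652, 0.1426, 0.0705]
tcp_rot: [[0.991, 0.135, -0.008], [0.135, -0.991, -0.001], [-0.008, -0.0, -1.0]]
force: [0.3, 0.4, -0.1]
opening: 0.602
grasp_force: 0.0
```

Call:
move_arm(increments=[{"xyz": [0, 0, 0], "roll": 0, "grip": 20}, {"xyz": [0, 0, 0], "roll": 0, "grip": 0}, {"xyz": [0, 0, 0], "roll": 0, "grip": 0}, {"xyz": [0, 0, 0], "roll": 0, "grip": 0}, {"xyz": [0, 0, 0], "roll": 0, "grip": 0}])

```text
time_s: 4.03
position: [0.4683, 0.1447, 0.0748]
tcp_rot: [[0.99, 0.138, 0.003], [0.138, -0.99, 0.0], [0.003, 0.0, -1.0]]
force: [-0.5, -1.1, 0.6]
opening: 0.308
grasp_force: 0.0
```

Call:
move_arm(increments=[{"xyz": [0, 0, 2], "roll": 0, "grip": 0}, {"xyz": [0, 0, 0], "roll": 0, "grip": 0}, {"xyz": [0, 0, 0], "roll": 0, "grip": 0}])

```text
time_s: 4.28
position: [0.4689, 0.1429, 0.0731]
tcp_rot: [[0.99, 0.141, 0.004], [0.141, -0.99, -0.003], [0.003, 0.004, -1.0]]
force: [-0.6, -8.0, 9.8]
opening: 0.216
grasp_force: 30.0
```

Call:
move_arm(increments=[{"xyz": [6, 0, 0], "roll": 0, "grip": 0}, {"xyz": [6, 0, 0], "roll": 0, "grip": 0}, {"xyz": [6, 0, 0], "roll": 0, "grip": 0}, {"xyz": [7, 0, 0], "roll": 0, "grip": 0}, {"xyz": [0, 0, 0], "roll": 0, "grip": 0}])

```text
time_s: 4.7
position: [0.4928, 0.1462, 0.073]
tcp_rot: [[0.99, 0.138, 0.0], [0.138, -0.99, -0.003], [0.0, 0.003, -1.0]]
force: [-2.2, -9.5, 10.1]
opening: 0.222
grasp_force: 30.0
```

Run:
```python
from h import *
st()
```

```text
t 4.7 p [0.4928 0.1462 0.073 ] yaw 7.95 F [-2.2 -9.5 10.1] op 0.222 gf 30.0 j [  4.  35. 105.  -0.  39.  86.]
```

Call:
move_arm(increments=[{"xyz": [0, 0, 0], "roll": 0, "grip": 55}, {"xyz": [0, 0, 0], "roll": 0, "grip": 55}, {"xyz": [0, 0, 0], "roll": 0, "grip": 55}, {"xyz": [0, 0, -30], "roll": 0, "grip": 55}, {"xyz": [0, 0, -20], "roll": 0, "grip": 55}])

```text
time_s: 5.12
position: [0.4916, 0.1485, 0.1217]
tcp_rot: [[0.99, 0.139, -0.002], [0.139, -0.99, 0.0], [-0.002, -0.0, -1.0]]
force: [1.1, -0.6, -0.7]
opening: 0.5
grasp_force: 0.0
```

Call:
move_arm(increments=[{"xyz": [-4, 39, 0], "roll": 0, "grip": 55}, {"xyz": [-4, 39, 0], "roll": 0, "grip": 55}, {"xyz": [-4, 39, 0], "roll": 0, "grip": 55}, {"xyz": [-4, 39, 0], "roll": 0, "grip": 55}, {"xyz": [-4, 40, 0], "roll": 0, "grip": 55}])

```text
time_s: 5.53
position: [0.4994, -0.0497, 0.1216]
tcp_rot: [[0.99, 0.14, 0.0], [0.14, -0.99, 0.0], [0.0, -0.0, -1.0]]
force: [1.6, 0.0, -0.6]
opening: 0.548
grasp_force: 0.0
```

Call:
move_arm(increments=[{"xyz": [-5, 40, 0], "roll": 0, "grip": 55}, {"xyz": [0, 0, 0], "roll": 0, "grip": 50}, {"xyz": [0, 0, 30], "roll": 0, "grip": 50}, {"xyz": [0, 0, 20], "roll": 0, "grip": 50}, {"xyz": [0, 0, 0], "roll": 0, "grip": 50}])

```text
time_s: 5.95
position: [0.4975, -0.0879, 0.0686]
tcp_rot: [[0.99, 0.138, -0.007], [0.138, -0.99, 0.003], [-0.006, -0.004, -1.0]]
force: [-0.8, -0.1, -1.0]
opening: 0.5
grasp_force: 0.0
```

Run:
```python
from h import *
st()
im,d,K,M,P=shot('wrist','w1'); s=bot.read_state()
```

```text
t 5.95 p [ 0.4975 -0.0879  0.0686] yaw 7.91 F [-0.8 -0.1 -1. ] op 0.5 gf 0.0 j [-23.  36. 106.   0.  39.  59.]
```

View pics/w1.png

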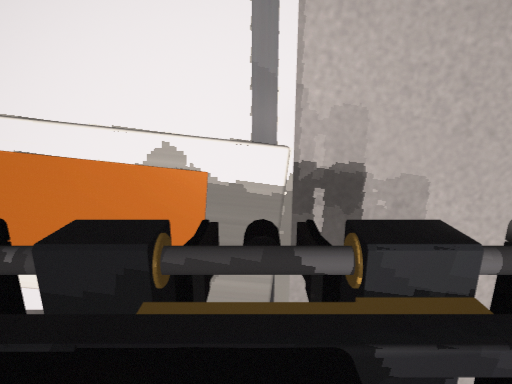

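The knob, at (262,235), sits between the fingers. The panel's tilt shows the left end moved. Next I grip the right knob and take it to +50 mm.

Call:
move_arm(increments=[{"xyz": [0, 0, 0], "roll": 0, "grip": 0}, {"xyz": [0, 0, 0], "roll": 0, "grip": 0}, {"xyz": [0, 0, 0], "roll": 0, "grip": 0}, {"xyz": [0, 0, 0], "roll": 0, "grip": 0}, {"xyz": [0, 0, 0], "roll": 0, "grip": 0}])

```text
time_s: 6.42
position: [0.501, -0.0898, 0.0725]
tcp_rot: [[0.99, 0.14, 0.002], [0.14, -0.99, -0.002], [0.002, 0.003, -1.0]]
force: [-1.4, -0.7, 1.2]
opening: 0.223
grasp_force: 30.0
```

Call:
move_arm(increments=[{"xyz": [0, 0, 0], "roll": 0, "grip": 0}, {"xyz": [0, 0, 0], "roll": 0, "grip": 0}])

```text
time_s: 6.58
position: [0.501, -0.0898, 0.0724]
tcp_rot: [[0.99, 0.139, 0.002], [0.139, -0.99, -0.001], [0.002, 0.002, -1.0]]
force: [-0.5, -3.2, 6.3]
opening: 0.22
grasp_force: 30.0
```

Call:
move_arm(increments=[{"xyz": [7, 0, 0], "roll": 0, "grip": 0}, {"xyz": [7, 0, 0], "roll": 0, "grip": 0}, {"xyz": [7, 0, 0], "roll": 0, "grip": 0}, {"xyz": [7, 0, 0], "roll": 0, "grip": 0}, {"xyz": [7, 0, 0], "roll": 0, "grip": 0}])

```text
time_s: 7.0
position: [0.5339, -0.0863, 0.0724]
tcp_rot: [[0.99, 0.142, -0.003], [0.142, -0.99, -0.004], [-0.003, 0.003, -1.0]]
force: [-5.6, -8.4, 8.0]
opening: 0.223
grasp_force: 30.0
```

Call:
move_arm(increments=[{"xyz": [7, 0, 0], "roll": 0, "grip": 0}, {"xyz": [7, 0, 0], "roll": 0, "grip": 0}, {"xyz": [0, 0, 0], "roll": 0, "grip": 0}, {"xyz": [0, 0, 0], "roll": 0, "grip": 55}, {"xyz": [0, 0, 0], "roll": 0, "grip": 55}])

```text
time_s: 7.42
position: [0.5485, -0.082, 0.0716]
tcp_rot: [[0.99, 0.138, -0.0], [0.138, -0.99, 0.001], [-0.0, -0.001, -1.0]]
force: [0.1, 0.8, -0.6]
opening: 0.299
grasp_force: 0.0
```

Call:
move_arm(increments=[{"xyz": [0, 0, 0], "roll": 0, "grip": 55}, {"xyz": [0, 0, -30], "roll": 0, "grip": 55}, {"xyz": [0, 0, -22], "roll": 0, "grip": 55}])

```text
time_s: 7.67
position: [0.5475, -0.0814, 0.1231]
tcp_rot: [[0.99, 0.138, -0.004], [0.138, -0.99, 0.002], [-0.003, -0.002, -1.0]]
force: [0.9, 0.3, 0.4]
opening: 0.497
grasp_force: 0.0
```

```bash
cat >> h.py <<'E'
def knobs(cam='top'):
    im,d=bot.capture(cam); K,M=T(cam); P=cloud(d,K,M); s=bot.read_state(); R=np.array(s['tcp_rot'])
    U=np.array([np.cos(np.radians(7.9)),np.sin(np.radians(7.9)),0]); V=np.array([-U[1],U[0],0])
    k=(P[...,2]>.082)&(P[...,2]<.1)&(im.max(-1)<150)
    for nm,y in (('L',.1430),('R',-.0895)):
        c0=np.array([.4675,.143,0]) if nm=='L' else np.array([.4995,-.0895,0])
        q=P-c0; a=q@U; b=q@V
        m=(P[...,2]>.083)&(P[...,2]<.105)&(a>-.02)&(a<.112)&(abs(b)<.016)
        print(nm,m.sum(),'travel mm',(a[m].mean()*1000).round(1) if m.any() else None,'lat',(b[m].mean()*1000).round(1) if m.any() else None)
E
python3 - <<'E'
from h import *
st(); knobs()
E
```

```text
t 7.67 p [ 0.5475 -0.0814  0.1231] yaw 7.94 F [0.9 0.3 0.4] op 0.497 gf 0.0 j [-20.  33.  97.   0.  50.  62.]
L 45 travel mm 24.9 lat -2.1
R 0 travel mm None lat None
```

Call:
move_arm(increments=[{"xyz": [-4, -39, 0], "roll": 0, "grip": 55}, {"xyz": [-4, -39, 0], "roll": 0, "grip": 55}, {"xyz": [-4, -39, 0], "roll": 0, "grip": 55}, {"xyz": [-4, -39, 0], "roll": 0, "grip": 55}, {"xyz": [-4, -39, 0], "roll": 0, "grip": 55}])

```text
time_s: 8.13
position: [0.5007, 0.1099, 0.1232]
tcp_rot: [[0.991, 0.137, -0.001], [0.137, -0.991, 0.001], [-0.001, -0.001, -1.0]]
force: [1.4, 0.8, 0.1]
opening: 0.551
grasp_force: 0.0
```

Call:
move_arm(increments=[{"xyz": [-4, -39.5, 0], "roll": 0, "grip": 55}, {"xyz": [0, 0, 0], "roll": 0, "grip": 50}, {"xyz": [0, 0, 32], "roll": 0, "grip": 50}, {"xyz": [0, 0, 20], "roll": 0, "grip": 50}, {"xyz": [0, 0, 0], "roll": 0, "grip": 20}])

```text
time_s: 8.55
position: [0.4893, 0.1468, 0.0684]
tcp_rot: [[0.99, 0.139, -0.008], [0.139, -0.99, -0.0], [-0.008, -0.001, -1.0]]
force: [-0.7, -0.9, 0.1]
opening: 0.476
grasp_force: 0.0
```

Call:
move_arm(increments=[{"xyz": [0, 0, 0], "roll": 0, "grip": 0}, {"xyz": [0, 0, 0], "roll": 0, "grip": 0}, {"xyz": [0, 0, 0], "roll": 0, "grip": 0}, {"xyz": [0, 0, 0], "roll": 0, "grip": 0}, {"xyz": [0, 0, 0], "roll": 0, "grip": 0}])

```text
time_s: 8.97
position: [0.4935, 0.1461, 0.0726]
tcp_rot: [[0.99, 0.138, 0.003], [0.138, -0.99, -0.0], [0.003, 0.001, -1.0]]
force: [0.8, -2.9, 1.9]
opening: 0.217
grasp_force: 30.0
```

Call:
move_arm(increments=[{"xyz": [7, 0, 0], "roll": 0, "grip": 0}, {"xyz": [7, 0, 0], "roll": 0, "grip": 0}, {"xyz": [7, 0, 0], "roll": 0, "grip": 0}, {"xyz": [7, 0, 0], "roll": 0, "grip": 0}, {"xyz": [7, 0, 0], "roll": 0, "grip": 0}])

```text
time_s: 9.38
position: [0.5249, 0.1505, 0.0724]
tcp_rot: [[0.991, 0.137, -0.005], [0.137, -0.991, -0.001], [-0.006, 0.0, -1.0]]
force: [-5.0, -5.2, 7.6]
opening: 0.217
grasp_force: 30.0
```

Call:
move_arm(increments=[{"xyz": [7, 0, 0], "roll": 0, "grip": 0}, {"xyz": [7, 0, 0], "roll": 0, "grip": 0}, {"xyz": [0, 0, 0], "roll": 0, "grip": 0}, {"xyz": [0, 0, 0], "roll": 0, "grip": 55}, {"xyz": [0, 0, 0], "roll": 0, "grip": 55}])

```text
time_s: 9.8
position: [0.5414, 0.1535, 0.0719]
tcp_rot: [[0.99, 0.138, 0.001], [0.138, -0.99, 0.001], [0.001, -0.0, -1.0]]
force: [-0.3, -0.8, 0.2]
opening: 0.297
grasp_force: 0.0
```

Call:
move_arm(increments=[{"xyz": [0, 0, 0], "roll": 0, "grip": 55}, {"xyz": [0, 0, -30], "roll": 0, "grip": 55}, {"xyz": [0, 0, -22], "roll": 0, "grip": 55}])

```text
time_s: 10.05
position: [0.5404, 0.1537, 0.1235]
tcp_rot: [[0.99, 0.138, -0.002], [0.138, -0.99, 0.0], [-0.002, -0.001, -1.0]]
force: [0.3, -0.1, 0.4]
opening: 0.495
grasp_force: 0.0
```

Run:
```python
from h import *
st(); knobs()
```

```text
t 10.05 p [0.5404 0.1537 0.1235] yaw 7.96 F [ 0.3 -0.1  0.4] op 0.495 gf 0.0 j [ 4. 33. 96.  0. 51. 86.]
L 0 travel mm None lat None
R 41 travel mm 47.0 lat -1.4
```

Call:
move_arm(increments=[{"xyz": [-4, 39, 0], "roll": 0, "grip": 55}, {"xyz": [-4, 39, 0], "roll": 0, "grip": 55}, {"xyz": [-4, 39, 0], "roll": 0, "grip": 55}, {"xyz": [-4, 39, 0], "roll": 0, "grip": 55}, {"xyz": [-5, 39, 0], "roll": 0, "grip": 55}])

```text
time_s: 10.52
position: [0.5475, -0.0439, 0.1236]
tcp_rot: [[0.99, 0.139, 0.001], [0.139, -0.99, 0.0], [0.001, 0.0, -1.0]]
force: [0.6, 0.2, 0.5]
opening: 0.548
grasp_force: 0.0
```

Call:
move_arm(increments=[{"xyz": [-5, 40, 0], "roll": 0, "grip": 55}, {"xyz": [0, 0, 0], "roll": 0, "grip": 50}, {"xyz": [0, 0, 32], "roll": 0, "grip": 50}, {"xyz": [0, 0, 20], "roll": 0, "grip": 50}, {"xyz": [0, 0, 0], "roll": 0, "grip": 20}])

```text
time_s: 10.93
position: [0.545, -0.0819, 0.0682]
tcp_rot: [[0.99, 0.138, -0.007], [0.138, -0.99, 0.003], [-0.007, -0.004, -1.0]]
force: [0.4, 0.2, 0.0]
opening: 0.474
grasp_force: 0.0
```

Call:
move_arm(increments=[{"xyz": [0, 0, 0], "roll": 0, "grip": 0}, {"xyz": [0, 0, 0], "roll": 0, "grip": 0}, {"xyz": [0, 0, 0], "roll": 0, "grip": 0}, {"xyz": [0, 0, 0], "roll": 0, "grip": 0}, {"xyz": [0, 0, 0], "roll": 0, "grip": 0}])

```text
time_s: 11.35
position: [0.5489, -0.0832, 0.0728]
tcp_rot: [[0.99, 0.139, 0.003], [0.139, -0.99, -0.001], [0.003, 0.002, -1.0]]
force: [-0.4, -0.4, 2.4]
opening: 0.215
grasp_force: 30.0
```

Call:
move_arm(increments=[{"xyz": [7, 0, 0], "roll": 0, "grip": 0}, {"xyz": [7, 0, 0], "roll": 0, "grip": 0}, {"xyz": [7, 0, 0], "roll": 0, "grip": 0}, {"xyz": [7, 0, 0], "roll": 0, "grip": 0}, {"xyz": [7, 0, 0], "roll": 0, "grip": 0}])

```text
time_s: 11.77
position: [0.581, -0.0799, 0.0727]
tcp_rot: [[0.99, 0.142, -0.004], [0.142, -0.99, -0.003], [-0.004, 0.003, -1.0]]
force: [-5.5, -6.5, 6.3]
opening: 0.218
grasp_force: 30.0
```

Call:
move_arm(increments=[{"xyz": [6, 0, 0], "roll": 0, "grip": 0}, {"xyz": [5, 0, 0], "roll": 0, "grip": 0}, {"xyz": [0, 0, 0], "roll": 0, "grip": 0}, {"xyz": [0, 0, 0], "roll": 0, "grip": 0}])

```text
time_s: 12.1
position: [0.593, -0.0776, 0.0728]
tcp_rot: [[0.99, 0.141, -0.001], [0.141, -0.99, -0.003], [-0.001, 0.002, -1.0]]
force: [-3.6, -4.0, 4.9]
opening: 0.223
grasp_force: 30.0
```

Call:
move_arm(increments=[{"xyz": [0, 0, 0], "roll": 0, "grip": 55}, {"xyz": [0, 0, 0], "roll": 0, "grip": 55}, {"xyz": [0, 0, 0], "roll": 0, "grip": 55}, {"xyz": [0, 0, -30], "roll": 0, "grip": 55}, {"xyz": [0, 0, -22], "roll": 0, "grip": 55}])

```text
time_s: 12.52
position: [0.5925, -0.0758, 0.1232]
tcp_rot: [[0.99, 0.138, -0.003], [0.138, -0.99, 0.002], [-0.002, -0.002, -1.0]]
force: [1.0, 0.6, 0.0]
opening: 0.502
grasp_force: 0.0
```

Run:
```python
from h import *
st(); knobs()
```

```text
t 12.52 p [ 0.5925 -0.0758  0.1232] yaw 7.94 F [1.  0.6 0. ] op 0.502 gf 0.0 j [-18.  35.  91.   0.  54.  64.]
L 44 travel mm 70.7 lat -2.2
R 0 travel mm None lat None
```

Call:
move_arm(increments=[{"xyz": [-3, -39, 0], "roll": 0, "grip": 55}, {"xyz": [-3, -39, 0], "roll": 0, "grip": 55}, {"xyz": [-4, -39, 0], "roll": 0, "grip": 55}, {"xyz": [-4, -39, 0], "roll": 0, "grip": 55}, {"xyz": [-4, -39, 0], "roll": 0, "grip": 55}])

```text
time_s: 12.98
position: [0.5478, 0.116, 0.1234]
tcp_rot: [[0.991, 0.137, -0.0], [0.137, -0.991, 0.001], [0.0, -0.001, -1.0]]
force: [0.3, 0.3, 0.1]
opening: 0.552
grasp_force: 0.0
```

Call:
move_arm(increments=[{"xyz": [-4, -39.5, 0], "roll": 0, "grip": 55}, {"xyz": [0, 0, 0], "roll": 0, "grip": 50}, {"xyz": [0, 0, 32], "roll": 0, "grip": 50}, {"xyz": [0, 0, 20], "roll": 0, "grip": 50}, {"xyz": [0, 0, 0], "roll": 0, "grip": 20}])

```text
time_s: 13.4
position: [0.536, 0.1529, 0.0681]
tcp_rot: [[0.99, 0.139, -0.008], [0.139, -0.99, -0.0], [-0.008, -0.001, -1.0]]
force: [-0.6, 0.6, -0.6]
opening: 0.478
grasp_force: 0.0
```

Call:
move_arm(increments=[{"xyz": [0, 0, 0], "roll": 0, "grip": 0}, {"xyz": [0, 0, 0], "roll": 0, "grip": 0}, {"xyz": [0, 0, 0], "roll": 0, "grip": 0}, {"xyz": [0, 0, 0], "roll": 0, "grip": 0}, {"xyz": [0, 0, 0], "roll": 0, "grip": 0}])

```text
time_s: 13.82
position: [0.5402, 0.1525, 0.0728]
tcp_rot: [[0.99, 0.138, 0.003], [0.138, -0.99, 0.0], [0.003, 0.0, -1.0]]
force: [0.8, -0.1, 2.8]
opening: 0.216
grasp_force: 30.0
```

Call:
move_arm(increments=[{"xyz": [6, 0, 0], "roll": 0, "grip": 0}, {"xyz": [6, 0, 0], "roll": 0, "grip": 0}, {"xyz": [6, 0, 0], "roll": 0, "grip": 0}, {"xyz": [4, 0, 0], "roll": 0, "grip": 0}, {"xyz": [0, 0, 0], "roll": 0, "grip": 0}])

```text
time_s: 14.23
position: [0.5603, 0.1553, 0.0727]
tcp_rot: [[0.991, 0.136, -0.002], [0.136, -0.991, -0.0], [-0.002, -0.0, -1.0]]
force: [-2.9, -2.3, 6.6]
opening: 0.22
grasp_force: 30.0
```

Call:
move_arm(increments=[{"xyz": [0, 0, 0], "roll": 0, "grip": 55}, {"xyz": [0, 0, 0], "roll": 0, "grip": 55}, {"xyz": [0, 0, 0], "roll": 0, "grip": 55}, {"xyz": [0, 0, -30], "roll": 0, "grip": 55}, {"xyz": [0, 0, -40], "roll": 0, "grip": 55}])

```text
time_s: 14.65
position: [0.5579, 0.1554, 0.1387]
tcp_rot: [[0.99, 0.138, -0.009], [0.138, -0.99, -0.001], [-0.009, -0.001, -1.0]]
force: [0.6, -0.2, 0.2]
opening: 0.497
grasp_force: 0.0
```

Call:
move_arm(increments=[{"xyz": [-41, 0, 0], "roll": 0, "grip": 55}, {"xyz": [-41, 0, 0], "roll": 0, "grip": 55}, {"xyz": [-20, 35, 0], "roll": 0, "grip": 55}, {"xyz": [-20, 35, 0], "roll": 0, "grip": 55}, {"xyz": [-20, 35, 0], "roll": 0, "grip": 55}])

```text
time_s: 15.07
position: [0.4338, 0.0317, 0.1419]
tcp_rot: [[0.99, 0.142, 0.001], [0.142, -0.99, -0.0], [0.001, 0.0, -1.0]]
force: [1.3, -0.9, 0.0]
opening: 0.55
grasp_force: 0.0
```

Run:
```python
from h import *
st(); knobs(); im,d,K,M,P=shot('wrist','w2'); np.save('pics/w2P.npy',P)
```

```text
t 15.07 p [0.4338 0.0317 0.1419] yaw 8.14 F [ 1.3 -0.9  0. ] op 0.55 gf 0.0 j [-11.  24. 113.  -0.  43.  71.]
L 42 travel mm 91.1 lat -2.6
R 41 travel mm 89.2 lat -2.5
```

View pics/w2.png

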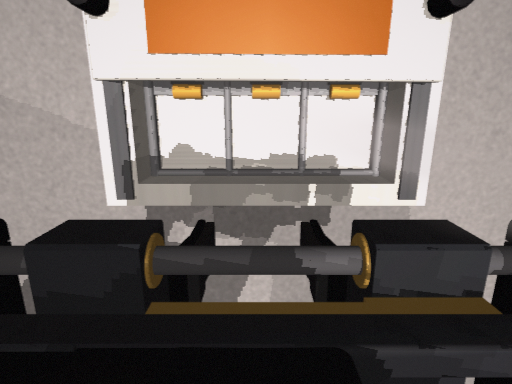

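The shutter is open. The three pockets show with rollers at pixels (186,92), (266,92) and (345,92). I'll measure the pockets and check the travel.

Run:
```python
from h import *
P=np.load('pics/w2P.npy'); im=cv2.imread('pics/w2.png')[...,::-1].astype(int)
U=np.array([np.cos(np.radians(7.9)),np.sin(np.radians(7.9)),0]); V=np.array([-U[1],U[0],0])
O=np.array([.4835,.0268,0])  # closed shutter centre
a=((P-O)@U*1000); b=((P-O)@V*1000); z=P[...,2]*1000
for u,v in [(186,92),(266,92),(345,92)]:
    m=np.zeros_like(z,bool); m[v-10:v+10,u-20:u+20]=1
    m&=(im[...,0]>im[...,2]+70)&(z<40)
    print('roller',m.sum(),'a',a[m].min().round(1),a[m].max().round(1),'b',b[m].min().round(1),b[m].max().round(1),b[m].mean().round(1),'z',np.percentile(z[m],95).round(1))
print('row z profile v=140, ribs:')
print([(u,b[140,u].round(0),z[140,u].round(0)) for u in range(136,400,3)])
for u in (190,266,340): print('col',u,[(v,a[v,u].round(0),z[v,u].round(0)) for v in range(76,205,4)])
for u in (120,250,420): print('edge',u,[(v,a[v,u].round(0),z[v,u].round(0)) for v in range(70,90,2)])
```

```text
roller 364 a 28.4 38.4 b 56.0 83.0 68.3 z 27.8
roller 346 a 28.4 38.3 b -11.8 12.3 0.3 z 27.9
roller 370 a 28.4 38.3 b -80.1 -55.6 -67.3 z 28.0
row z profile v=140, ribs:
[(136, np.float64(107.0), np.float64(47.0)), (139, np.float64(107.0), np.float64(40.0)), (142, np.float64(107.0), np.float64(34.0)), (145, np.float64(107.0), np.float64(26.0)), (148, np.float64(107.0), np.float64(19.0)), (151, np.float64(104.0), np.float64(21.0)), (154, np.float64(101.0), np.float64(22.0)), (157, np.float64(99.0), np.float64(17.0)), (160, np.float64(98.0), np.float64(12.0)), (163, np.float64(96.0), np.float64(12.0)), (166, np.float64(93.0), np.float64(12.0)), (169, np.float64(90.0), np.float64(11.0)), (172, np.float64(87.0), np.float64(12.0)), (175, np.float64(84.0), np.float64(12.0)), (178, np.float64(81.0), np.float64(13.0)), (181, np.float64(79.0), np.float64(13.0)), (184, np.float64(76.0), np.float64(11.0)), (187, np.float64(73.0), np.float64(12.0)), (190, np.float64(70.0), np.float64(12.0)), (193, np.float64(67.0), np.float64(12.0)), (196, np.float64(65.0), np.float64(12.0)), (199, np.float64(6
[... 7803 characters left out ...]
np.float64(66.0)), (78, np.float64(40.0), np.float64(66.0)), (80, np.float64(39.0), np.float64(64.0)), (82, np.float64(41.0), np.float64(23.0)), (84, np.float64(39.0), np.float64(20.0)), (86, np.float64(38.0), np.float64(17.0)), (88, np.float64(36.0), np.float64(16.0))]
edge 420 [(70, np.float64(45.0), np.float64(65.0)), (72, np.float64(44.0), np.float64(64.0)), (74, np.float64(43.0), np.float64(65.0)), (76, np.float64(41.0), np.float64(65.0)), (78, np.float64(40.0), np.float64(65.0)), (80, np.float64(39.0), np.float64(64.0)), (82, np.float64(38.0), np.float64(61.0)), (84, np.float64(37.0), np.float64(55.0)), (86, np.float64(35.0), np.float64(54.0)), (88, np.float64(34.0), np.float64(56.0))]
```

Call:
move_arm(increments=[{"xyz": [24, -30, 0], "roll": 0, "grip": 55}, {"xyz": [24, -30, 0], "roll": 0, "grip": 55}, {"xyz": [24, -30, 0], "roll": 0, "grip": 55}, {"xyz": [34, -15, 0], "roll": 0, "grip": 55}, {"xyz": [35, 0, 0], "roll": 0, "grip": 50}])

```text
time_s: 15.58
position: [0.5596, 0.1601, 0.1416]
tcp_rot: [[0.99, 0.143, -0.001], [0.143, -0.99, 0.001], [-0.001, -0.001, -1.0]]
force: [0.5, 0.3, 0.1]
opening: 0.527
grasp_force: 0.0
```

Call:
move_arm(increments=[{"xyz": [0, 0, 0], "roll": 0, "grip": 50}, {"xyz": [0, 0, 32], "roll": 0, "grip": 50}, {"xyz": [0, 0, 25], "roll": 0, "grip": 50}, {"xyz": [0, 0, 13], "roll": 0, "grip": 30}, {"xyz": [0, 0, 0], "roll": 0, "grip": 0}])

```text
time_s: 16.0
position: [0.5574, 0.156, 0.0683]
tcp_rot: [[0.99, 0.139, -0.007], [0.139, -0.99, -0.0], [-0.007, -0.001, -1.0]]
force: [-1.1, -0.5, -0.2]
opening: 0.419
grasp_force: 0.0
```

Call:
move_arm(increments=[{"xyz": [0, 0, 0], "roll": 0, "grip": 0}, {"xyz": [0, 0, 0], "roll": 0, "grip": 0}, {"xyz": [0, 0, 0], "roll": 0, "grip": 0}, {"xyz": [0, 0, 0], "roll": 0, "grip": 0}, {"xyz": [0, 0, 0], "roll": 0, "grip": 0}])

```text
time_s: 16.42
position: [0.561, 0.1554, 0.0727]
tcp_rot: [[0.99, 0.138, 0.003], [0.138, -0.99, -0.0], [0.003, 0.001, -1.0]]
force: [0.6, -1.4, 1.8]
opening: 0.22
grasp_force: 30.0
```

Call:
move_arm(increments=[{"xyz": [3, 0, 0], "roll": 0, "grip": 0}, {"xyz": [3, 0, 0], "roll": 0, "grip": 0}, {"xyz": [2, 0, 0], "roll": 0, "grip": 0}, {"xyz": [0, 0, 0], "roll": 0, "grip": 0}])

```text
time_s: 16.75
position: [0.5658, 0.1561, 0.0726]
tcp_rot: [[0.99, 0.138, -0.005], [0.138, -0.99, -0.001], [-0.005, 0.0, -1.0]]
force: [-4.7, -2.8, 8.6]
opening: 0.218
grasp_force: 30.0
```

Call:
move_arm(increments=[{"xyz": [0, 0, 0], "roll": 0, "grip": 55}, {"xyz": [0, 0, 0], "roll": 0, "grip": 55}, {"xyz": [0, 0, 0], "roll": 0, "grip": 55}, {"xyz": [0, 0, -30], "roll": 0, "grip": 55}, {"xyz": [0, 0, -22], "roll": 0, "grip": 55}])

```text
time_s: 17.17
position: [0.5674, 0.1569, 0.1234]
tcp_rot: [[0.99, 0.138, -0.002], [0.138, -0.99, 0.0], [-0.002, -0.001, -1.0]]
force: [0.2, 0.1, 0.2]
opening: 0.497
grasp_force: 0.0
```

Call:
move_arm(increments=[{"xyz": [-1, 39, 0], "roll": 0, "grip": 55}, {"xyz": [-1, 39, 0], "roll": 0, "grip": 55}, {"xyz": [-1, 39, 0], "roll": 0, "grip": 55}, {"xyz": [-1, 39, 0], "roll": 0, "grip": 55}, {"xyz": [0, 39, 0], "roll": 0, "grip": 55}])

```text
time_s: 17.58
position: [0.591, -0.0383, 0.1237]
tcp_rot: [[0.99, 0.139, 0.001], [0.139, -0.99, 0.0], [0.001, -0.0, -1.0]]
force: [0.8, 0.6, 0.8]
opening: 0.553
grasp_force: 0.0
```

Call:
move_arm(increments=[{"xyz": [-1, 40, 0], "roll": 0, "grip": 55}, {"xyz": [0, 0, 0], "roll": 0, "grip": 50}, {"xyz": [0, 0, 32], "roll": 0, "grip": 50}, {"xyz": [0, 0, 20], "roll": 0, "grip": 40}, {"xyz": [0, 0, 0], "roll": 0, "grip": 0}])

```text
time_s: 18.0
position: [0.5925, -0.0761, 0.0678]
tcp_rot: [[0.991, 0.137, -0.007], [0.137, -0.991, 0.003], [-0.007, -0.004, -1.0]]
force: [-0.5, 0.7, -0.6]
opening: 0.422
grasp_force: 0.0
```

Call:
move_arm(increments=[{"xyz": [0, 0, 0], "roll": 0, "grip": 0}, {"xyz": [0, 0, 0], "roll": 0, "grip": 0}, {"xyz": [0, 0, 0], "roll": 0, "grip": 0}, {"xyz": [0, 0, 0], "roll": 0, "grip": 0}, {"xyz": [0, 0, 0], "roll": 0, "grip": 0}])

```text
time_s: 18.42
position: [0.5967, -0.0778, 0.0727]
tcp_rot: [[0.99, 0.139, 0.003], [0.139, -0.99, -0.002], [0.003, 0.003, -1.0]]
force: [0.7, -4.9, -2.3]
opening: 0.219
grasp_force: 30.0
```

Call:
move_arm(increments=[{"xyz": [3, 0, 0], "roll": 0, "grip": 0}, {"xyz": [3, 0, 0], "roll": 0, "grip": 0}, {"xyz": [2, 0, 0], "roll": 0, "grip": 0}, {"xyz": [0, 0, 0], "roll": 0, "grip": 0}])

```text
time_s: 18.75
position: [0.6024, -0.077, 0.0726]
tcp_rot: [[0.99, 0.141, -0.002], [0.141, -0.99, -0.003], [-0.002, 0.002, -1.0]]
force: [-4.1, -7.0, 2.3]
opening: 0.217
grasp_force: 30.0
```

Call:
move_arm(increments=[{"xyz": [0, 0, 0], "roll": 0, "grip": 55}, {"xyz": [0, 0, 0], "roll": 0, "grip": 55}, {"xyz": [0, 0, 0], "roll": 0, "grip": 55}, {"xyz": [0, 0, -35], "roll": 0, "grip": 55}, {"xyz": [0, 0, -40], "roll": 0, "grip": 55}])

```text
time_s: 19.17
position: [0.6007, -0.074, 0.1443]
tcp_rot: [[0.99, 0.138, -0.008], [0.138, -0.99, 0.004], [-0.007, -0.005, -1.0]]
force: [1.2, 0.1, 0.4]
opening: 0.497
grasp_force: 0.0
```

Run:
```python
from h import *
st(); knobs()
```

```text
t 19.17 p [ 0.6007 -0.074   0.1443] yaw 7.95 F [1.2 0.1 0.4] op 0.497 gf 0.0 j [-18.  34.  89.   0.  57.  64.]
L 41 travel mm 95.0 lat -2.5
R 0 travel mm None lat None
```

Call:
move_arm(increments=[{"xyz": [-20, 32.3, 0], "roll": 0, "grip": 55}, {"xyz": [-20, 32.3, 0], "roll": 0, "grip": 55}, {"xyz": [-20, 32.3, 0], "roll": 0, "grip": 55}, {"xyz": [-20, 32.3, 0], "roll": 0, "grip": 55}, {"xyz": [-20, 32.3, 0], "roll": 0, "grip": 50}])

```text
time_s: 19.63
position: [0.5263, -0.2501, 0.1471]
tcp_rot: [[0.99, 0.139, 0.002], [0.139, -0.99, 0.0], [0.002, 0.0, -1.0]]
force: [0.4, -0.8, 0.3]
opening: 0.527
grasp_force: 0.0
```

Call:
move_arm(increments=[{"xyz": [-20, 32.3, 0], "roll": 0, "grip": 50}, {"xyz": [-20, 32.3, 0], "roll": 0, "grip": 50}, {"xyz": [-20, 32.3, 0], "roll": 0, "grip": 50}, {"xyz": [0, 0, 0], "roll": 0, "grip": 50}, {"xyz": [0, 0, 0], "roll": 0, "grip": 50}])

```text
time_s: 20.05
position: [0.4802, -0.3555, 0.1469]
tcp_rot: [[0.991, 0.134, 0.002], [0.134, -0.991, -0.0], [0.002, 0.0, -1.0]]
force: [0.0, 1.0, -0.7]
opening: 0.501
grasp_force: 0.0
```

```bash
cat >> h.py <<'E'
def carrier(guess,cam='wrist',r=.06,name=None):
    K,M=T(cam); im,d=bot.capture(cam); P=cloud(d,K,M); I=im.astype(int)
    if name: cv2.imwrite(f'pics/{name}.png',im[...,::-1])
    near=np.hypot(P[...,0]-guess[0],P[...,1]-guess[1])<r
    fin=near&(P[...,2]>guess[2]+.027)&(P[...,2]<guess[2]+.045)&(I[...,2]>I[...,0]+15)
    pl=near&(P[...,2]>guess[2]+.003)&(P[...,2]<guess[2]+.0115)
    for n,m in(('fintop',fin),('plate',pl)):
        if m.sum()<15: print(n,'few',m.sum()); continue
        (c,(w,h),a)=cv2.minAreaRect((P[m][:,:2]*1000).astype(np.float32))
        yaw=a if w>h else a+90
        print(n,m.sum(),'c',np.round(c,1),'mean',(P[m].mean(0)*1000).round(1),'size',round(w,1),round(h,1),'longyaw',round((yaw+90)%180-90,1))
E
python3 - <<'E'
from h import *
st(); knobs(); carrier((.522,-.346,0),name='w3'); carrier((.522,-.346,0),'top')
E
```

```text
t 20.05 p [ 0.4802 -0.3555  0.1469] yaw 7.72 F [ 0.   1.  -0.7] op 0.501 gf 0.0 j [-47.  33.  90.   0.  56.  35.]
L 42 travel mm 94.8 lat -2.5
R 41 travel mm 94.5 lat -2.8
fintop 401 c [ 521.8 -346.4] mean [ 522.  -346.3   35.8] size 10.0 29.8 longyaw -39.4
plate 3379 c [ 521.7 -346.5] mean [ 523.  -346.5    6.3] size 56.0 64.0 longyaw -40.2
fintop few 3
plate 188 c [ 551.6 -334.7] mean [ 546.3 -340.3    5.9] size 54.9 116.1 longyaw -70.2
```

View pics/w3.png

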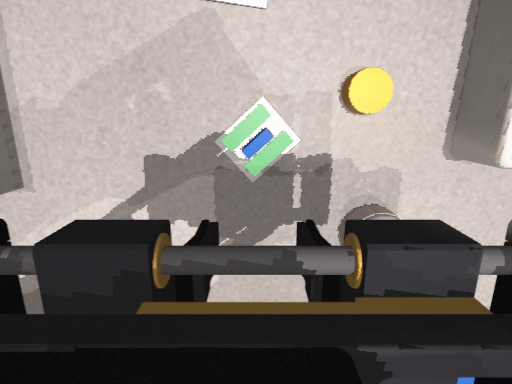

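The carrier sits at (260,140) in the picture, giving (0.5218, -0.3464) with yaw -40°. I turn to match it.

Call:
move_arm(increments=[{"xyz": [0, 0, 0], "roll": 0.12, "grip": 50}, {"xyz": [0, 0, 0], "roll": 0.12, "grip": 50}, {"xyz": [0, 0, 0], "roll": 0.12, "grip": 50}, {"xyz": [0, 0, 0], "roll": 0.12, "grip": 50}, {"xyz": [0, 0, 0], "roll": 0.12, "grip": 50}])

```text
time_s: 20.62
position: [0.4815, -0.3514, 0.1466]
tcp_rot: [[0.894, -0.448, -0.0], [-0.448, -0.894, 0.001], [-0.0, -0.001, -1.0]]
force: [-0.2, -0.1, 0.7]
opening: 0.501
grasp_force: 0.0
```

Call:
move_arm(increments=[{"xyz": [0, 0, 0], "roll": 0.12, "grip": 50}, {"xyz": [0, 0, 0], "roll": 0.117, "grip": 50}, {"xyz": [0, 0, 0], "roll": 0, "grip": 45}, {"xyz": [0, 0, 0], "roll": 0, "grip": 45}, {"xyz": [0, 0, 0], "roll": 0, "grip": 45}])

```text
time_s: 21.03
position: [0.4811, -0.3525, 0.1466]
tcp_rot: [[0.769, -0.64, -0.0], [-0.64, -0.769, 0.0], [-0.0, -0.0, -1.0]]
force: [-1.0, 0.4, 0.2]
opening: 0.456
grasp_force: 0.0
```

Run:
```python
from h import *
st(); print(totool([.5218,-.3464,.011])); carrier((.522,-.346,0))
```

```text
t 21.03 p [ 0.4811 -0.3525  0.1466] yaw -39.77 F [-1.   0.4  0.2] op 0.456 gf 0.0 j [-47.  33.  90.   0.  56.  83.]
[ 27.4 -30.8 135.6]
fintop 411 c [ 521.4 -346.7] mean [ 521.7 -347.2   35.5] size 9.9 29.8 longyaw -40.8
plate 3236 c [ 521.5 -346. ] mean [ 522.6 -347.9    6.3] size 55.4 64.3 longyaw -40.0
```

Call:
move_arm(increments=[{"xyz": [27.4, -30.8, 0], "roll": 0, "grip": 45}, {"xyz": [0, 0, 40], "roll": 0, "grip": 45}, {"xyz": [0, 0, 40], "roll": 0, "grip": 45}, {"xyz": [0, 0, 35], "roll": 0, "grip": 45}, {"xyz": [0, 0, 12], "roll": 0, "grip": 45}])

```text
time_s: 21.5
position: [0.5188, -0.3447, 0.0146]
tcp_rot: [[0.767, -0.641, -0.007], [-0.641, -0.767, 0.006], [-0.009, -0.001, -1.0]]
force: [-0.8, 0.9, -0.6]
opening: 0.455
grasp_force: 0.0
```

Call:
move_arm(increments=[{"xyz": [0, 0, 7], "roll": 0, "grip": 45}, {"xyz": [0, 0, 0], "roll": 0, "grip": 20}, {"xyz": [0, 0, 0], "roll": 0, "grip": 0}, {"xyz": [0, 0, 0], "roll": 0, "grip": 0}, {"xyz": [0, 0, 0], "roll": 0, "grip": 0}])

```text
time_s: 21.92
position: [0.5225, -0.3489, 0.0148]
tcp_rot: [[0.766, -0.643, 0.003], [-0.643, -0.766, -0.003], [0.004, 0.0, -1.0]]
force: [-0.6, -0.0, 0.3]
opening: 0.231
grasp_force: 0.0
```

Call:
move_arm(increments=[{"xyz": [0, 0, 0], "roll": 0, "grip": 0}, {"xyz": [0, 0, 0], "roll": 0, "grip": 0}, {"xyz": [0, 0, 0], "roll": 0, "grip": 0}])

```text
time_s: 22.17
position: [0.522, -0.3484, 0.0141]
tcp_rot: [[0.766, -0.643, 0.002], [-0.643, -0.766, -0.002], [0.002, 0.0, -1.0]]
force: [-0.9, 0.3, 5.7]
opening: 0.111
grasp_force: 30.0
```

Run:
```python
from h import *
st()
```

```text
t 22.17 p [ 0.522  -0.3484  0.0141] yaw -40.0 F [-0.9  0.3  5.7] op 0.111 gf 30.0 j [-44.  46.  89.  -0.  44.  86.]
```

Call:
move_arm(increments=[{"xyz": [0, 0, -15], "roll": 0, "grip": 0}, {"xyz": [0, 0, -30], "roll": 0, "grip": 0}, {"xyz": [0, 0, -30], "roll": 0, "grip": 0}, {"xyz": [0, 0, 0], "roll": -0.12, "grip": 0}, {"xyz": [0, 0, 0], "roll": -0.12, "grip": 0}])

```text
time_s: 22.58
position: [0.5225, -0.3488, 0.0901]
tcp_rot: [[0.899, -0.437, 0.004], [-0.437, -0.899, -0.004], [0.005, 0.002, -1.0]]
force: [0.1, 0.4, -2.3]
opening: 0.113
grasp_force: 30.0
```

Call:
move_arm(increments=[{"xyz": [0, 0, 0], "roll": -0.12, "grip": 0}, {"xyz": [0, 0, 0], "roll": -0.12, "grip": 0}, {"xyz": [0, 0, 0], "roll": -0.12, "grip": 0}, {"xyz": [0, 0, 0], "roll": -0.12, "grip": 0}, {"xyz": [0, 0, 0], "roll": -0.118, "grip": 0}])

```text
time_s: 23.0
position: [0.521, -0.3474, 0.0874]
tcp_rot: [[0.989, 0.145, -0.0], [0.145, -0.989, 0.0], [-0.0, -0.001, -1.0]]
force: [0.2, 0.1, 0.0]
opening: 0.11
grasp_force: 30.0
```

Call:
move_arm(increments=[{"xyz": [1.4, -30, 0], "roll": 0, "grip": 0}, {"xyz": [1.4, -38, 0], "roll": 0, "grip": 0}, {"xyz": [1.4, -38, 0], "roll": 0, "grip": 0}, {"xyz": [1.4, -38, 0], "roll": 0, "grip": 0}, {"xyz": [1.4, -38, 0], "roll": 0, "grip": 0}])

```text
time_s: 23.42
position: [0.5022, -0.165, 0.0876]
tcp_rot: [[0.99, 0.138, -0.0], [0.138, -0.99, 0.0], [-0.0, -0.0, -1.0]]
force: [0.9, 0.2, -0.6]
opening: 0.11
grasp_force: 30.0
```

Call:
move_arm(increments=[{"xyz": [1.4, -32, 0], "roll": 0, "grip": 0}, {"xyz": [1.4, -32, 0], "roll": 0, "grip": 0}, {"xyz": [1.4, -32, 0], "roll": 0, "grip": 0}, {"xyz": [0, -31, 0], "roll": 0, "grip": 0}, {"xyz": [0, 0, 0], "roll": 0, "grip": 0}])

```text
time_s: 23.83
position: [0.4859, -0.0348, 0.0874]
tcp_rot: [[0.99, 0.144, -0.005], [0.144, -0.99, 0.003], [-0.005, -0.004, -1.0]]
force: [-1.5, 0.3, -2.1]
opening: 0.114
grasp_force: 30.0
```

Run:
```python
from h import *
st(); 
im,d,K,M,P=shot('wrist','w4')
U=np.array([np.cos(np.radians(7.9)),np.sin(np.radians(7.9)),0]); V=np.array([-U[1],U[0],0]); O=np.array([.4835,.0268,0])
q=(P-np.array(bot.read_state()['position']))@np.array(bot.read_state()['tcp_rot'])*1000
m=(abs(q[...,0])<50)&(abs(q[...,1])<45)&(abs(q[...,2]-8)<4.5)
for n,mm in (('all',m),):
    (c,w,a)=cv2.minAreaRect(q[mm][:,:2].astype(np.float32)); print(mm.sum(),c,w,a,np.percentile(q[mm],[1,99],axis=0).round(1))
```

```text
t 23.83 p [ 0.4859 -0.0348  0.0874] yaw 8.28 F [-1.5  0.3 -2.1] op 0.114 gf 30.0 j [-17.  33. 108.   0.  39.  64.]
4026 (-1.749979019165039, -4.064716339111328) (56.08275604248047, 64.2874526977539) 89.97723388671875 [[  0.2 -31.3   6.3]
 [ 30.2  23.2  11.8]]
```

View pics/w4.png

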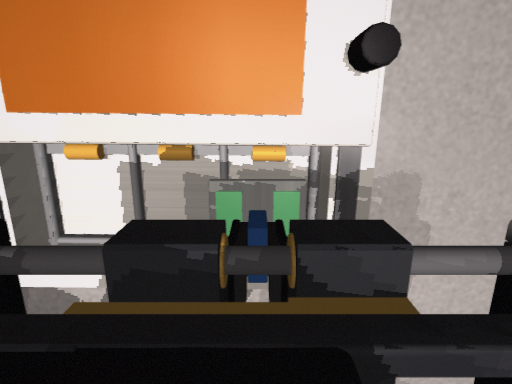

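The plate hangs in the grip, with its far edge at row 180, columns 209 to 305. The right pocket's roller is at (269,153). Both are in one picture, so I'll measure the plate relative to that pocket after settling.

Call:
move_arm(increments=[{"xyz": [0, 0, 0], "roll": 0, "grip": 0}, {"xyz": [0, 0, 0], "roll": 0, "grip": 0}, {"xyz": [0, 0, 0], "roll": 0, "grip": 0}])

```text
time_s: 24.13
position: [0.4901, -0.0415, 0.0876]
tcp_rot: [[0.99, 0.138, 0.001], [0.138, -0.99, -0.001], [0.001, 0.001, -1.0]]
force: [-0.5, -0.3, -0.8]
opening: 0.112
grasp_force: 30.0
```

```bash
cat >> h.py <<'E'
def rel(name,px):
    s=bot.read_state(); st(); im,d,K,M,P=shot('wrist',name); I=im.astype(int)
    q=(P-np.array(s['position']))@np.array(s['tcp_rot'])*1000; z=P[...,2]*1000
    m=(abs(q[...,0])<50)&(abs(q[...,1])<45)&(q[...,2]>2)&(q[...,2]<14)
    x,y=q[m][:,0],q[m][:,1]; k=x>18; e=np.percentile(y[k],[.5,99.5]); f=np.percentile(x[abs(y-y[k].mean())<24],99)
    print('plate',m.sum(),'y edges',e.round(1),'yc',e.mean().round(1),'far x',f.round(1),'xc',(f-32).round(1),'z',np.median(q[m][:,2]).round(1), 'edges near',np.percentile(y[(x>0)&(x<12)],[.5,99.5]).round(1))
    b=(I[...,0]>I[...,2]+60)&(z<36)&(z>15)&(I[...,1]<I[...,0]-20)
    n,lab,stt,c=cv2.connectedComponentsWithStats(b.astype(np.uint8))
    for i in range(1,n):
        if stt[i,4]>80:
            t=q[lab==i]; ry=np.percentile(t[:,1],[1,99]); print('roller',stt[i,4],c[i].round(0),'y',ry.round(1),'yc',ry.mean().round(1),'x near',np.percentile(t[:,0],1).round(1),'pocket xc',(np.percentile(t[:,0],1)+3.5-33.5).round(1))
    return q,z
E
python3 - <<'E'
from h import *
rel('w5',None)
E
```

```text
t 24.13 p [ 0.4901 -0.0415  0.0876] yaw 7.92 F [-0.5 -0.3 -0.8] op 0.112 gf 30.0 j [-18.  33. 108.  -0.  39.  64.]
plate 4050 y edges [-29.   26.2] yc -1.4 far x 31.6 xc -0.4 z 7.9 edges near [-29.   26.2]
roller 471 [ 71. 157.] y [-148.8 -124.6] yc -136.7 x near 31.5 pocket xc 1.5
roller 467 [165. 157.] y [-80.5 -56.7] yc -68.6 x near 31.6 pocket xc 1.6
roller 475 [258. 158.] y [-12.6  10.7] yc -0.9 x near 30.8 pocket xc 0.8
```

Call:
move_arm(increments=[{"xyz": [1.3, 0.6, 20], "roll": 0, "grip": 0}, {"xyz": [0, 0, 15], "roll": 0, "grip": 0}, {"xyz": [0, 0, 6], "roll": 0, "grip": 0}, {"xyz": [0, 0, 3], "roll": 0, "grip": 0}, {"xyz": [0, 0, 0], "roll": 0, "grip": 0}])

```text
time_s: 24.6
position: [0.4905, -0.0411, 0.043]
tcp_rot: [[0.99, 0.138, -0.001], [0.138, -0.99, 0.0], [-0.001, -0.001, -1.0]]
force: [0.7, -0.7, -0.4]
opening: 0.115
grasp_force: 30.0
```

Call:
move_arm(increments=[{"xyz": [0, 0, 4], "roll": 0, "grip": 0}, {"xyz": [0, 0, 4], "roll": 0, "grip": 0}, {"xyz": [0, 0, 4], "roll": 0, "grip": 0}, {"xyz": [0, 0, 0], "roll": 0, "grip": 0}])

```text
time_s: 24.93
position: [0.4893, -0.0405, 0.031]
tcp_rot: [[0.99, 0.139, -0.003], [0.139, -0.99, 0.0], [-0.003, -0.001, -1.0]]
force: [-3.4, -2.3, -1.5]
opening: 0.114
grasp_force: 30.0
```

Call:
move_arm(increments=[{"xyz": [0, 0, 3], "roll": 0, "grip": 0}, {"xyz": [0, 0, 2], "roll": 0, "grip": 0}, {"xyz": [0, 0, 0], "roll": 0, "grip": 0}])

```text
time_s: 25.18
position: [0.49, -0.0404, 0.0262]
tcp_rot: [[0.99, 0.139, -0.001], [0.139, -0.99, 0.0], [-0.001, -0.001, -1.0]]
force: [-2.8, -2.6, -2.7]
opening: 0.113
grasp_force: 30.0
```

Run:
```python
from h import *
st()
```

```text
t 25.18 p [ 0.49   -0.0404  0.0262] yaw 8.02 F [-2.8 -2.6 -2.7] op 0.113 gf 30.0 j [-18.  40. 109.  -0.  31.  64.]
```

Call:
move_arm(increments=[{"xyz": [0, 0, 2], "roll": 0, "grip": 0}, {"xyz": [0, 0, 0], "roll": 0, "grip": 0}, {"xyz": [0, 0, 0], "roll": 0, "grip": 0}])

```text
time_s: 25.43
position: [0.49, -0.0404, 0.026]
tcp_rot: [[0.99, 0.14, -0.001], [0.14, -0.99, -0.0], [-0.001, -0.0, -1.0]]
force: [-5.8, -1.8, 13.8]
opening: 0.113
grasp_force: 30.0
```

Call:
move_arm(increments=[{"xyz": [0, 0, -1], "roll": 0, "grip": 30}, {"xyz": [0, 0, 0], "roll": 0, "grip": 30}, {"xyz": [0, 0, 0], "roll": 0, "grip": 30}, {"xyz": [0, 0, -20], "roll": 0, "grip": 30}, {"xyz": [0, 0, -21], "roll": 0, "grip": 20}])

```text
time_s: 25.85
position: [0.4906, -0.0403, 0.0659]
tcp_rot: [[0.99, 0.139, -0.002], [0.139, -0.99, 0.001], [-0.002, -0.001, -1.0]]
force: [0.2, -0.2, 0.2]
opening: 0.266
grasp_force: 0.0
```

Call:
move_arm(increments=[{"xyz": [3, 0, 0], "roll": 0, "grip": 0}, {"xyz": [0, 0, 0], "roll": 0, "grip": 0}, {"xyz": [0, 0, 0], "roll": 0, "grip": 0}, {"xyz": [0, 0, 0], "roll": 0, "grip": 0}, {"xyz": [0, 0, 14], "roll": 0, "grip": 0}])

```text
time_s: 26.27
position: [0.4948, -0.0404, 0.0531]
tcp_rot: [[0.99, 0.14, 0.003], [0.14, -0.99, -0.001], [0.003, 0.001, -1.0]]
force: [0.1, -0.6, -1.1]
opening: 0.011
grasp_force: 0.0
```

Call:
move_arm(increments=[{"xyz": [0, 0, 2], "roll": 0, "grip": 0}, {"xyz": [0, 0, 1], "roll": 0, "grip": 0}, {"xyz": [0, 0, 0], "roll": 0, "grip": 0}, {"xyz": [0, 0, 0], "roll": 0, "grip": 0}])

```text
time_s: 26.6
position: [0.4937, -0.0402, 0.0494]
tcp_rot: [[0.99, 0.139, -0.0], [0.139, -0.99, 0.0], [-0.0, -0.0, -1.0]]
force: [-0.2, -0.4, -0.4]
opening: 0.008
grasp_force: 0.0
```

Call:
move_arm(increments=[{"xyz": [0, 0, 2], "roll": 0, "grip": 0}, {"xyz": [0, 0, 1], "roll": 0, "grip": 0}, {"xyz": [0, 0, 0], "roll": 0, "grip": 0}, {"xyz": [0, 0, 0], "roll": 0, "grip": 0}])

```text
time_s: 26.93
position: [0.4941, -0.0403, 0.0483]
tcp_rot: [[0.99, 0.139, 0.002], [0.139, -0.99, -0.001], [0.002, 0.001, -1.0]]
force: [-1.7, 0.4, 14.1]
opening: 0.005
grasp_force: 7.0
```

The press gave 14 N at z = 0.0483, so the fin top is at the flat-seated height. Next is the left carrier.

Call:
move_arm(increments=[{"xyz": [0, 0, -30], "roll": 0, "grip": 45}, {"xyz": [0, 0, -38], "roll": 0, "grip": 45}, {"xyz": [0, 0, -34], "roll": 0, "grip": 45}, {"xyz": [9.4, -37.4, 0], "roll": 0, "grip": 45}, {"xyz": [9.4, -37.4, 0], "roll": 0, "grip": 45}])

```text
time_s: 27.35
position: [0.5046, 0.0354, 0.1515]
tcp_rot: [[0.991, 0.134, 0.008], [0.134, -0.991, -0.001], [0.007, 0.002, -1.0]]
force: [0.6, -0.1, -0.1]
opening: 0.297
grasp_force: 0.0
```

Call:
move_arm(increments=[{"xyz": [9.4, -37.4, 0], "roll": 0, "grip": 45}, {"xyz": [9.4, -37.4, 0], "roll": 0, "grip": 45}, {"xyz": [9.4, -37.4, 0], "roll": 0, "grip": 45}, {"xyz": [9.4, -37.4, 0], "roll": 0, "grip": 45}, {"xyz": [9.4, -37.4, 0], "roll": 0, "grip": 45}])

```text
time_s: 27.77
position: [0.5223, 0.2302, 0.1488]
tcp_rot: [[0.99, 0.139, 0.001], [0.139, -0.99, 0.0], [0.001, -0.0, -1.0]]
force: [0.5, 0.6, -0.3]
opening: 0.448
grasp_force: 0.0
```

Call:
move_arm(increments=[{"xyz": [9.4, -37.4, 0], "roll": 0, "grip": 45}, {"xyz": [9.4, -37.4, 0], "roll": 0, "grip": 45}, {"xyz": [0, 0, 0], "roll": 0, "grip": 45}, {"xyz": [0, 0, 0], "roll": 0, "grip": 45}, {"xyz": [0, 0, 0], "roll": 0, "grip": 45}])

```text
time_s: 28.18
position: [0.5299, 0.3046, 0.1483]
tcp_rot: [[0.99, 0.14, -0.001], [0.14, -0.99, -0.001], [-0.001, 0.001, -1.0]]
force: [-0.8, 0.0, -0.3]
opening: 0.448
grasp_force: 0.0
```

Run:
```python
from h import *
st(); knobs(); carrier((.572,.309,0),r=.09,name='w6')
K,M=T('wrist')
for r in bot.spot_in('carrier2','wrist'): print(r['conf'],(M[:3,:3]@r['at']+M[:3,3]).round(4))
O=(.4911,-.0404,.012); im,d,K,M,P=shot('top','top1'); I=im.astype(int)
m=(np.hypot(P[...,0]-O[0],P[...,1]-O[1])<.05)&(I[...,2]>I[...,1]+25)&(I[...,2]>I[...,0]+25)
print('fin1',m.sum(),P[m].mean(0).round(4))
```

```text
t 28.18 p [0.5299 0.3046 0.1483] yaw 8.06 F [-0.8  0.  -0.3] op 0.448 gf 0.0 j [ 19.  34.  88.  -0.  58. 101.]
L 40 travel mm 95.1 lat -2.3
R 39 travel mm 94.5 lat -3.1
fintop 383 c [571.3 312.1] mean [571.6 312.2  36. ] size 29.8 9.9 longyaw 3.5
plate 3386 c [592.9 319. ] mean [572.6 312.3   6.3] size 119.9 69.1 longyaw 17.8
0.81 [0.5751 0.3137 0.0081]
0.17 [0.5708 0.1324 0.0612]
fin1 38 [ 0.4895 -0.0405  0.0453]
```

View pics/top1.png

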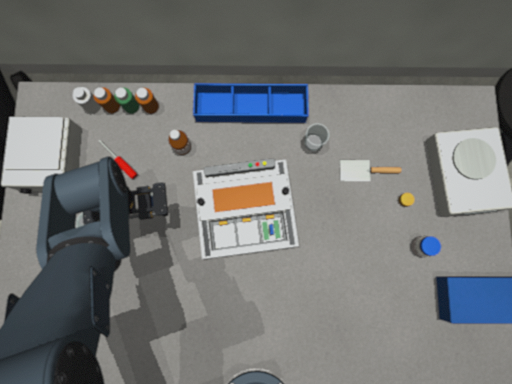

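Call:
move_arm(increments=[{"xyz": [0, 0, 0], "roll": 0.078, "grip": 45}, {"xyz": [40, -3, 0], "roll": 0, "grip": 45}, {"xyz": [1, 0, 38], "roll": 0, "grip": 45}, {"xyz": [0, 0, 40], "roll": 0, "grip": 45}, {"xyz": [0, 0, 38], "roll": 0, "grip": 45}])

```text
time_s: 28.8
position: [0.5729, 0.3093, 0.0322]
tcp_rot: [[0.998, 0.059, 0.003], [0.059, -0.998, 0.001], [0.003, -0.001, -1.0]]
force: [0.5, 0.0, 0.7]
opening: 0.45
grasp_force: 0.0
```

Call:
move_arm(increments=[{"xyz": [0, 0, 13], "roll": 0, "grip": 45}, {"xyz": [0, 0, 5], "roll": 0, "grip": 45}, {"xyz": [0, 0, 0], "roll": 0, "grip": 20}, {"xyz": [0, 0, 0], "roll": 0, "grip": 0}, {"xyz": [0, 0, 0], "roll": 0, "grip": 0}])

```text
time_s: 29.22
position: [0.5733, 0.311, 0.0172]
tcp_rot: [[0.998, 0.062, 0.005], [0.062, -0.998, 0.002], [0.005, -0.001, -1.0]]
force: [0.8, 0.1, 0.2]
opening: 0.306
grasp_force: 0.0
```

Call:
move_arm(increments=[{"xyz": [0, 0, 0], "roll": 0, "grip": 0}, {"xyz": [0, 0, 0], "roll": 0, "grip": 0}, {"xyz": [0, 0, 0], "roll": 0, "grip": 0}, {"xyz": [0, 0, 0], "roll": 0, "grip": 0}])

```text
time_s: 29.55
position: [0.5722, 0.3109, 0.0162]
tcp_rot: [[0.998, 0.062, 0.002], [0.062, -0.998, 0.001], [0.002, -0.001, -1.0]]
force: [-0.4, -0.2, 6.1]
opening: 0.113
grasp_force: 30.0
```

Call:
move_arm(increments=[{"xyz": [0, 0, -15], "roll": 0, "grip": 0}, {"xyz": [0, 0, -30], "roll": 0, "grip": 0}, {"xyz": [0, 0, -35], "roll": 0, "grip": 0}, {"xyz": [0, 0, 0], "roll": -0.078, "grip": 0}, {"xyz": [-25, 10, 0], "roll": 0, "grip": 0}])

```text
time_s: 29.97
position: [0.5554, 0.2999, 0.0983]
tcp_rot: [[0.99, 0.142, 0.016], [0.142, -0.99, 0.005], [0.016, -0.003, -1.0]]
force: [1.4, 0.2, -1.2]
opening: 0.111
grasp_force: 30.0
```

Call:
move_arm(increments=[{"xyz": [-36, 18, 0], "roll": 0, "grip": 0}, {"xyz": [-36, 18, 0], "roll": 0, "grip": 0}, {"xyz": [-11, 36, 0], "roll": 0, "grip": 0}, {"xyz": [-6, 37, 0], "roll": 0, "grip": 0}, {"xyz": [-6, 37, 0], "roll": 0, "grip": 0}])

```text
time_s: 30.38
position: [0.4728, 0.1385, 0.0948]
tcp_rot: [[0.99, 0.142, -0.0], [0.142, -0.99, -0.0], [-0.0, 0.0, -1.0]]
force: [0.9, -0.6, -0.9]
opening: 0.11
grasp_force: 30.0
```

Call:
move_arm(increments=[{"xyz": [-6, 30, 0], "roll": 0, "grip": 0}, {"xyz": [-3.5, 14.6, 0], "roll": 0, "grip": 0}, {"xyz": [0, 0, 0], "roll": 0, "grip": 0}, {"xyz": [0, 0, 0], "roll": 0, "grip": 0}, {"xyz": [0, 0, 0], "roll": 0, "grip": 0}])

```text
time_s: 30.8
position: [0.4711, 0.0943, 0.0946]
tcp_rot: [[0.99, 0.139, 0.0], [0.139, -0.99, 0.0], [0.0, -0.0, -1.0]]
force: [-1.0, -0.1, -0.6]
opening: 0.113
grasp_force: 30.0
```

Call:
move_arm(increments=[{"xyz": [0, 0, 0], "roll": 0, "grip": 0}, {"xyz": [0, 0, 0], "roll": 0, "grip": 0}])

```text
time_s: 30.97
position: [0.471, 0.0949, 0.0945]
tcp_rot: [[0.99, 0.141, 0.0], [0.141, -0.99, 0.0], [0.0, -0.0, -1.0]]
force: [-0.2, -1.0, -1.2]
opening: 0.111
grasp_force: 30.0
```

Run:
```python
from h import *
rel('w7',None)
```

```text
t 30.97 p [0.471  0.0949 0.0945] yaw 8.12 F [-0.2 -1.  -1.2] op 0.111 gf 30.0 j [ -2.  32. 109.   0.  39.  80.]
plate 3996 y edges [-28.8  26.2] yc -1.3 far x 31.2 xc -0.8 z 10.0 edges near [-28.7  26.1]
roller 452 [261. 156.] y [-10.7  13.8] yc 1.6 x near 32.0 pocket xc 2.0
roller 444 [351. 156.] y [57.  80.7] yc 68.9 x near 31.2 pocket xc 1.2
roller 453 [442. 157.] y [125.1 149. ] yc 137.0 x near 31.0 pocket xc 1.0
```

View pics/w7.png

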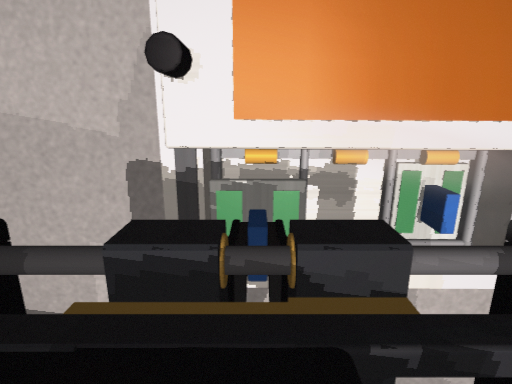

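The held plate is above the left pocket, whose roller is at (261,156). The first carrier sits under its roller at (430,200). I shift +1.8, +2.5 mm and lower.

Call:
move_arm(increments=[{"xyz": [1.8, 2.5, 20], "roll": 0, "grip": 0}, {"xyz": [0, 0, 15], "roll": 0, "grip": 0}, {"xyz": [0, 0, 8], "roll": 0, "grip": 0}, {"xyz": [0, 0, 5], "roll": 0, "grip": 0}, {"xyz": [0, 0, 0], "roll": 0, "grip": 0}])

```text
time_s: 31.43
position: [0.4725, 0.092, 0.0457]
tcp_rot: [[0.99, 0.14, -0.002], [0.14, -0.99, 0.0], [-0.002, -0.0, -1.0]]
force: [0.8, -0.1, -0.7]
opening: 0.114
grasp_force: 30.0
```

Call:
move_arm(increments=[{"xyz": [0, 0, 4], "roll": 0, "grip": 0}, {"xyz": [0, 0, 4], "roll": 0, "grip": 0}, {"xyz": [0, 0, 4], "roll": 0, "grip": 0}, {"xyz": [0, 0, 2], "roll": 0, "grip": 0}, {"xyz": [0, 0, 0], "roll": 0, "grip": 0}])

```text
time_s: 31.85
position: [0.4716, 0.0916, 0.032]
tcp_rot: [[0.99, 0.139, -0.003], [0.139, -0.99, 0.0], [-0.003, -0.001, -1.0]]
force: [-4.0, -1.0, -1.9]
opening: 0.112
grasp_force: 30.0
```

Call:
move_arm(increments=[{"xyz": [0, 0, 2], "roll": 0, "grip": 0}, {"xyz": [0, 0, 2], "roll": 0, "grip": 0}, {"xyz": [0, 0, 0], "roll": 0, "grip": 0}, {"xyz": [0, 0, 0], "roll": 0, "grip": 0}])

```text
time_s: 32.18
position: [0.4724, 0.0916, 0.0284]
tcp_rot: [[0.99, 0.139, -0.002], [0.139, -0.99, 0.0], [-0.002, -0.0, -1.0]]
force: [-4.2, 0.5, -2.3]
opening: 0.112
grasp_force: 30.0
```

Same behaviour as the first plate. I press a little, release, then press on the fin.

Call:
move_arm(increments=[{"xyz": [0, 0, 2], "roll": 0, "grip": 0}, {"xyz": [0, 0, 0], "roll": 0, "grip": 0}, {"xyz": [0, 0, 0], "roll": 0, "grip": 0}])

```text
time_s: 32.43
position: [0.4723, 0.0916, 0.0281]
tcp_rot: [[0.99, 0.14, -0.001], [0.14, -0.99, -0.0], [-0.001, -0.0, -1.0]]
force: [-7.2, -0.8, 13.8]
opening: 0.112
grasp_force: 30.0
```

Call:
move_arm(increments=[{"xyz": [0, 0, -1], "roll": 0, "grip": 30}, {"xyz": [0, 0, 0], "roll": 0, "grip": 30}, {"xyz": [0, 0, 0], "roll": 0, "grip": 30}, {"xyz": [0, 0, -20], "roll": 0, "grip": 30}, {"xyz": [0, 0, -19], "roll": 0, "grip": 20}])

```text
time_s: 32.85
position: [0.4738, 0.0915, 0.0663]
tcp_rot: [[0.99, 0.139, -0.0], [0.139, -0.99, 0.0], [-0.0, -0.0, -1.0]]
force: [0.9, 0.2, -0.2]
opening: 0.264
grasp_force: 0.0
```

Call:
move_arm(increments=[{"xyz": [3, 0, 0], "roll": 0, "grip": 0}, {"xyz": [0, 0, 0], "roll": 0, "grip": 0}, {"xyz": [0, 0, 0], "roll": 0, "grip": 0}, {"xyz": [0, 0, 0], "roll": 0, "grip": 0}, {"xyz": [0, 0, 14], "roll": 0, "grip": 0}])

```text
time_s: 33.27
position: [0.4773, 0.092, 0.0532]
tcp_rot: [[0.99, 0.139, 0.003], [0.139, -0.99, -0.0], [0.003, 0.001, -1.0]]
force: [1.8, 0.2, -0.5]
opening: 0.014
grasp_force: 0.0
```

Call:
move_arm(increments=[{"xyz": [0, 0, 2], "roll": 0, "grip": 0}, {"xyz": [0, 0, 1], "roll": 0, "grip": 0}, {"xyz": [0, 0, 0], "roll": 0, "grip": 0}, {"xyz": [0, 0, 0], "roll": 0, "grip": 0}])

```text
time_s: 33.6
position: [0.4761, 0.092, 0.0494]
tcp_rot: [[0.99, 0.139, -0.0], [0.139, -0.99, 0.0], [-0.0, -0.0, -1.0]]
force: [0.3, -1.1, 0.1]
opening: 0.004
grasp_force: 0.0
```

Call:
move_arm(increments=[{"xyz": [0, 0, 2], "roll": 0, "grip": 0}, {"xyz": [0, 0, 1], "roll": 0, "grip": 0}, {"xyz": [0, 0, 0], "roll": 0, "grip": 0}, {"xyz": [0, 0, 0], "roll": 0, "grip": 0}])

```text
time_s: 33.93
position: [0.4766, 0.092, 0.0483]
tcp_rot: [[0.99, 0.14, 0.002], [0.14, -0.99, -0.0], [0.002, 0.0, -1.0]]
force: [-2.7, -0.4, 14.7]
opening: 0.008
grasp_force: 7.2
```

Call:
move_arm(increments=[{"xyz": [0, 0, -40], "roll": 0, "grip": 50}, {"xyz": [0, 0, -40], "roll": 0, "grip": 50}, {"xyz": [-25, 27, -12], "roll": 0, "grip": 50}, {"xyz": [-25, 27, 0], "roll": 0, "grip": 50}, {"xyz": [0, 0, 0], "roll": 0, "grip": 50}])

```text
time_s: 34.35
position: [0.4306, 0.029, 0.1395]
tcp_rot: [[0.991, 0.137, -0.002], [0.137, -0.991, -0.001], [-0.003, 0.001, -1.0]]
force: [-0.4, -0.5, -0.2]
opening: 0.298
grasp_force: 0.0
```

Call:
move_arm(increments=[{"xyz": [0, 0, 0], "roll": 0, "grip": 50}, {"xyz": [0, 0, 0], "roll": 0, "grip": 50}, {"xyz": [0, 0, 0], "roll": 0, "grip": 50}])

```text
time_s: 34.6
position: [0.435, 0.032, 0.1385]
tcp_rot: [[0.99, 0.14, 0.001], [0.14, -0.99, 0.0], [0.001, 0.0, -1.0]]
force: [-0.2, 0.4, -0.1]
opening: 0.471
grasp_force: 0.0
```

```bash
cat > chk.py <<'E'
from h import *
import sys
s=bot.read_state(); st(); knobs(); im,d,K,M,P=shot('wrist',sys.argv[1]); I=im.astype(int)
U=np.array([np.cos(np.radians(7.9)),np.sin(np.radians(7.9)),0]); V=np.array([-U[1],U[0],0]); O=np.array([.4835,.0268,0])
a=(P-O)@U*1000; b=(P-O)@V*1000; z=P[...,2]*1000
for b0 in (68.4,.4,-67.6):
    m=(abs(a+1.7)<31)&(abs(b-b0)<29)
    pl=m&(z>14)&(z<26)&((abs(b-b0)>12)); 
    if pl.sum()>100:
        A=np.c_[a[pl],b[pl],np.ones(pl.sum())]; k=np.linalg.lstsq(A,z[pl],rcond=None)[0]
        print('b0',b0,'plate n',pl.sum(),'median z',np.median(z[pl]).round(1),'slopes rad',k[:2].round(3))
    f=m&(z>44)&(z<52)&(I[...,2]>I[...,0]+15)
    if f.sum()>20:
        (c,w,an)=cv2.minAreaRect(np.c_[a[f],b[f]].astype(np.float32)); print('  fin top',f.sum(),np.round(c,1),np.round(w,1),round(an,1),'z',np.median(z[f]).round(1))
    r=(abs(b-b0)<14)&(a>24)&(a<40)&(z>20)&(z<35)&(I[...,0]>I[...,2]+60)
    if r.sum()>20: print('  roller a near',np.percentile(a[r],1).round(1),'b',b[r].mean().round(1),'floor z',np.median(z[m&(z<20)]).round(1) if (m&(z<20)).any() else None)
E
python3 chk.py w8
```

```text
t 34.6 p [0.435  0.032  0.1385] yaw 8.04 F [-0.2  0.4 -0.1] op 0.471 gf 0.0 j [-11.  24. 113.   0.  42.  71.]
L 42 travel mm 94.8 lat -2.5
R 41 travel mm 94.6 lat -2.7
b0 68.4 plate n 2360 median z 18.4 slopes rad [-0.002 -0.001]
  fin top 475 [-3.5 66.9] [29.1 10.5] 0.3 z 47.9
  roller a near 28.5 b 68.1 floor z 18.3
  roller a near 27.9 b 0.0 floor z 12.0
b0 -67.6 plate n 2344 median z 18.4 slopes rad [-0.003 -0.002]
  fin top 476 [ -3.9 -66.7] [10.7 29.3] 89.4 z 48.0
  roller a near 28.2 b -67.4 floor z 18.3
```

View pics/w8.png

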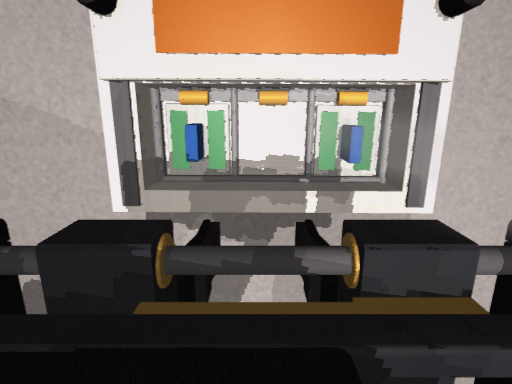

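Both plates lie level, with top face z = 18.4 and slopes under 0.003. They're within about 2 mm of centre, at (196,140) and (348,140). Next I close the shutter, starting with the left knob.

Call:
move_arm(increments=[{"xyz": [24, -30, 0], "roll": 0, "grip": 55}, {"xyz": [24, -30, 0], "roll": 0, "grip": 55}, {"xyz": [24, -30, 0], "roll": 0, "grip": 55}, {"xyz": [37, -15, 0], "roll": 0, "grip": 55}, {"xyz": [37, 0, 0], "roll": 0, "grip": 50}])

```text
time_s: 35.12
position: [0.5635, 0.1608, 0.138]
tcp_rot: [[0.989, 0.145, -0.002], [0.145, -0.989, 0.001], [-0.002, -0.001, -1.0]]
force: [2.3, -0.1, -0.0]
opening: 0.529
grasp_force: 0.0
```

Call:
move_arm(increments=[{"xyz": [0, 0, 0], "roll": 0, "grip": 50}, {"xyz": [0, 0, 30], "roll": 0, "grip": 50}, {"xyz": [0, 0, 25], "roll": 0, "grip": 50}, {"xyz": [0, 0, 11], "roll": 0, "grip": 30}, {"xyz": [0, 0, 0], "roll": 0, "grip": 0}])

```text
time_s: 35.53
position: [0.5615, 0.1562, 0.0693]
tcp_rot: [[0.99, 0.14, -0.007], [0.14, -0.99, -0.001], [-0.007, -0.0, -1.0]]
force: [-0.5, 0.2, -0.1]
opening: 0.422
grasp_force: 0.0
```

Call:
move_arm(increments=[{"xyz": [0, 0, 0], "roll": 0, "grip": 0}, {"xyz": [0, 0, 0], "roll": 0, "grip": 0}, {"xyz": [0, 0, 0], "roll": 0, "grip": 0}, {"xyz": [0, 0, 0], "roll": 0, "grip": 0}, {"xyz": [0, 0, 0], "roll": 0, "grip": 0}])

```text
time_s: 35.95
position: [0.5652, 0.1559, 0.0739]
tcp_rot: [[0.99, 0.139, 0.003], [0.139, -0.99, 0.0], [0.003, 0.0, -1.0]]
force: [0.4, 0.0, 2.1]
opening: 0.216
grasp_force: 30.0
```

Left to 70 mm, release, then over to the right knob.

Call:
move_arm(increments=[{"xyz": [-6, 0, 0], "roll": 0, "grip": 0}, {"xyz": [-7, 0, 0], "roll": 0, "grip": 0}, {"xyz": [-7, 0, 0], "roll": 0, "grip": 0}, {"xyz": [-6, 0, 0], "roll": 0, "grip": 0}, {"xyz": [0, 0, 0], "roll": 0, "grip": 0}])

```text
time_s: 36.37
position: [0.5397, 0.1524, 0.0739]
tcp_rot: [[0.99, 0.141, 0.005], [0.141, -0.99, 0.0], [0.005, 0.001, -1.0]]
force: [3.3, 0.9, 2.5]
opening: 0.217
grasp_force: 30.0
```

Call:
move_arm(increments=[{"xyz": [0, 0, 0], "roll": 0, "grip": 55}, {"xyz": [0, 0, 0], "roll": 0, "grip": 55}, {"xyz": [0, 0, 0], "roll": 0, "grip": 55}, {"xyz": [0, 0, -30], "roll": 0, "grip": 55}, {"xyz": [0, 0, -22], "roll": 0, "grip": 55}])

```text
time_s: 36.78
position: [0.5364, 0.1519, 0.1238]
tcp_rot: [[0.99, 0.139, -0.006], [0.139, -0.99, -0.0], [-0.006, -0.0, -1.0]]
force: [0.2, 0.2, 0.1]
opening: 0.498
grasp_force: 0.0
```

Call:
move_arm(increments=[{"xyz": [5, 39, 0], "roll": 0, "grip": 55}, {"xyz": [5, 39, 0], "roll": 0, "grip": 55}, {"xyz": [4, 39, 0], "roll": 0, "grip": 55}, {"xyz": [4, 39, 0], "roll": 0, "grip": 55}, {"xyz": [4, 39, 0], "roll": 0, "grip": 55}])

```text
time_s: 37.2
position: [0.5863, -0.0393, 0.124]
tcp_rot: [[0.99, 0.139, -0.003], [0.139, -0.99, 0.001], [-0.003, -0.001, -1.0]]
force: [0.4, 0.5, -0.4]
opening: 0.549
grasp_force: 0.0
```

Run:
```python
from h import *
st(); knobs(); print(totool([.6013,-.0768,.1235]))
```

```text
t 37.2 p [ 0.5863 -0.0393  0.124 ] yaw 8.0 F [ 0.4  0.5 -0.4] op 0.549 gf 0.0 j [-15.  35.  92.   0.  53.  67.]
L 44 travel mm 70.1 lat -2.2
R 1 travel mm 88.6 lat -2.4
[ 7.1 30.7  1.1]
```

Call:
move_arm(increments=[{"xyz": [4, 40, 0], "roll": 0, "grip": 55}, {"xyz": [0, 0, 0], "roll": 0, "grip": 50}, {"xyz": [0, 0, 32], "roll": 0, "grip": 50}, {"xyz": [0, 0, 20], "roll": 0, "grip": 40}, {"xyz": [0, 0, 0], "roll": 0, "grip": 0}])

```text
time_s: 37.67
position: [0.5926, -0.0758, 0.0682]
tcp_rot: [[0.99, 0.138, -0.01], [0.138, -0.99, 0.003], [-0.01, -0.005, -1.0]]
force: [-1.2, 0.1, 0.2]
opening: 0.421
grasp_force: 0.0
```

Call:
move_arm(increments=[{"xyz": [0, 0, 0], "roll": 0, "grip": 0}, {"xyz": [0, 0, 0], "roll": 0, "grip": 0}, {"xyz": [0, 0, 0], "roll": 0, "grip": 0}, {"xyz": [0, 0, 0], "roll": 0, "grip": 0}, {"xyz": [0, 0, 0], "roll": 0, "grip": 0}])

```text
time_s: 38.08
position: [0.5975, -0.0766, 0.0737]
tcp_rot: [[0.99, 0.14, 0.002], [0.14, -0.99, -0.0], [0.002, 0.001, -1.0]]
force: [0.2, 0.9, 1.3]
opening: 0.222
grasp_force: 30.0
```

Call:
move_arm(increments=[{"xyz": [-7, 0, 0], "roll": 0, "grip": 0}, {"xyz": [-7, 0, 0], "roll": 0, "grip": 0}, {"xyz": [-7, 0, 0], "roll": 0, "grip": 0}, {"xyz": [-7, 0, 0], "roll": 0, "grip": 0}, {"xyz": [-7, 0, 0], "roll": 0, "grip": 0}])

```text
time_s: 38.5
position: [0.5661, -0.0822, 0.0737]
tcp_rot: [[0.991, 0.136, 0.01], [0.136, -0.991, -0.001], [0.01, 0.002, -1.0]]
force: [7.3, 3.2, -4.4]
opening: 0.216
grasp_force: 30.0
```

Call:
move_arm(increments=[{"xyz": [-7, 0, 0], "roll": 0, "grip": 0}, {"xyz": [-7, 0, 0], "roll": 0, "grip": 0}, {"xyz": [0, 0, 0], "roll": 0, "grip": 0}, {"xyz": [0, 0, 0], "roll": 0, "grip": 0}])

```text
time_s: 38.83
position: [0.5501, -0.0835, 0.0736]
tcp_rot: [[0.991, 0.137, 0.005], [0.137, -0.991, 0.0], [0.005, 0.0, -1.0]]
force: [4.1, 4.2, 0.7]
opening: 0.22
grasp_force: 30.0
```

Call:
move_arm(increments=[{"xyz": [0, 0, 0], "roll": 0, "grip": 55}, {"xyz": [0, 0, 0], "roll": 0, "grip": 55}, {"xyz": [0, 0, 0], "roll": 0, "grip": 55}, {"xyz": [0, 0, -30], "roll": 0, "grip": 55}, {"xyz": [0, 0, -22], "roll": 0, "grip": 55}])

```text
time_s: 39.25
position: [0.5469, -0.0837, 0.1243]
tcp_rot: [[0.99, 0.14, -0.004], [0.14, -0.99, 0.001], [-0.004, -0.001, -1.0]]
force: [1.0, -0.3, 0.2]
opening: 0.5
grasp_force: 0.0
```

Call:
move_arm(increments=[{"xyz": [4, -39, 0], "roll": 0, "grip": 55}, {"xyz": [4, -39, 0], "roll": 0, "grip": 55}, {"xyz": [4, -39, 0], "roll": 0, "grip": 55}, {"xyz": [4, -39, 0], "roll": 0, "grip": 55}, {"xyz": [4, -39, 0], "roll": 0, "grip": 55}])

```text
time_s: 39.67
position: [0.5401, 0.1133, 0.1245]
tcp_rot: [[0.99, 0.139, -0.001], [0.139, -0.99, -0.001], [-0.001, 0.001, -1.0]]
force: [0.7, -0.1, -0.2]
opening: 0.552
grasp_force: 0.0
```

Run:
```python
from h import *
st(); knobs()
```

```text
t 39.67 p [0.5401 0.1133 0.1245] yaw 8.0 F [ 0.7 -0.1 -0.2] op 0.552 gf 0.0 j [ 0. 32. 98. -0. 50. 82.]
L 1 travel mm 62.0 lat 0.8
R 42 travel mm 48.6 lat -2.0
```

Call:
move_arm(increments=[{"xyz": [4, -39.5, 0], "roll": 0, "grip": 55}, {"xyz": [0, 0, 0], "roll": 0, "grip": 50}, {"xyz": [0, 0, 32], "roll": 0, "grip": 50}, {"xyz": [0, 0, 20], "roll": 0, "grip": 40}, {"xyz": [0, 0, 0], "roll": 0, "grip": 0}])

```text
time_s: 40.13
position: [0.5359, 0.1512, 0.0691]
tcp_rot: [[0.99, 0.141, -0.009], [0.141, -0.99, -0.001], [-0.009, 0.0, -1.0]]
force: [-0.6, 0.0, 0.1]
opening: 0.42
grasp_force: 0.0
```

Call:
move_arm(increments=[{"xyz": [0, 0, 0], "roll": 0, "grip": 0}, {"xyz": [0, 0, 0], "roll": 0, "grip": 0}, {"xyz": [0, 0, 0], "roll": 0, "grip": 0}, {"xyz": [0, 0, 0], "roll": 0, "grip": 0}, {"xyz": [0, 0, 0], "roll": 0, "grip": 0}])

```text
time_s: 40.55
position: [0.54, 0.1524, 0.0735]
tcp_rot: [[0.99, 0.139, 0.002], [0.139, -0.99, 0.001], [0.002, -0.001, -1.0]]
force: [-0.2, 3.9, 0.0]
opening: 0.216
grasp_force: 30.0
```

Call:
move_arm(increments=[{"xyz": [-7, 0, 0], "roll": 0, "grip": 0}, {"xyz": [-7, 0, 0], "roll": 0, "grip": 0}, {"xyz": [-7, 0, 0], "roll": 0, "grip": 0}, {"xyz": [-7, 0, 0], "roll": 0, "grip": 0}, {"xyz": [-7, 0, 0], "roll": 0, "grip": 0}])

```text
time_s: 40.97
position: [0.5083, 0.148, 0.0736]
tcp_rot: [[0.99, 0.14, 0.009], [0.14, -0.99, 0.002], [0.009, -0.0, -1.0]]
force: [3.4, 7.5, -4.2]
opening: 0.217
grasp_force: 30.0
```

Call:
move_arm(increments=[{"xyz": [-6, 0, 0], "roll": 0, "grip": 0}, {"xyz": [-5, 0, 0], "roll": 0, "grip": 0}, {"xyz": [0, 0, 0], "roll": 0, "grip": 0}, {"xyz": [0, 0, 0], "roll": 0, "grip": 0}])

```text
time_s: 41.3
position: [0.4956, 0.1463, 0.0736]
tcp_rot: [[0.99, 0.141, 0.005], [0.141, -0.99, 0.001], [0.005, -0.0, -1.0]]
force: [1.2, 6.9, -0.8]
opening: 0.216
grasp_force: 30.0
```

Call:
move_arm(increments=[{"xyz": [0, 0, 0], "roll": 0, "grip": 55}, {"xyz": [0, 0, 0], "roll": 0, "grip": 55}, {"xyz": [0, 0, 0], "roll": 0, "grip": 55}, {"xyz": [0, 0, -30], "roll": 0, "grip": 55}, {"xyz": [0, 0, -22], "roll": 0, "grip": 55}])

```text
time_s: 41.72
position: [0.4931, 0.1448, 0.1248]
tcp_rot: [[0.99, 0.139, -0.003], [0.139, -0.99, -0.001], [-0.003, 0.001, -1.0]]
force: [0.2, 0.9, -0.7]
opening: 0.496
grasp_force: 0.0
```

Call:
move_arm(increments=[{"xyz": [4, 39, 0], "roll": 0, "grip": 55}, {"xyz": [4, 39, 0], "roll": 0, "grip": 55}, {"xyz": [4, 39, 0], "roll": 0, "grip": 55}, {"xyz": [4, 39, 0], "roll": 0, "grip": 55}, {"xyz": [4, 39, 0], "roll": 0, "grip": 55}])

```text
time_s: 42.13
position: [0.5408, -0.0471, 0.125]
tcp_rot: [[0.99, 0.14, 0.0], [0.14, -0.99, -0.001], [0.0, 0.001, -1.0]]
force: [0.6, 0.3, 0.2]
opening: 0.55
grasp_force: 0.0
```

Run:
```python
from h import *
st(); knobs()
```

```text
t 42.13 p [ 0.5408 -0.0471  0.125 ] yaw 8.03 F [0.6 0.3 0.2] op 0.55 gf 0.0 j [-17.  32.  99.  -0.  49.  65.]
L 45 travel mm 27.3 lat -1.7
R 0 travel mm None lat None
```

Call:
move_arm(increments=[{"xyz": [4, 39, 0], "roll": 0, "grip": 55}, {"xyz": [0, 0, 0], "roll": 0, "grip": 50}, {"xyz": [0, 0, 32], "roll": 0, "grip": 50}, {"xyz": [0, 0, 20], "roll": 0, "grip": 40}, {"xyz": [0, 0, 0], "roll": 0, "grip": 0}])

```text
time_s: 42.6
position: [0.5471, -0.0824, 0.0694]
tcp_rot: [[0.99, 0.138, -0.008], [0.139, -0.99, 0.002], [-0.007, -0.003, -1.0]]
force: [-0.6, 0.5, 0.3]
opening: 0.417
grasp_force: 0.0
```

Call:
move_arm(increments=[{"xyz": [0, 0, 0], "roll": 0, "grip": 0}, {"xyz": [0, 0, 0], "roll": 0, "grip": 0}, {"xyz": [0, 0, 0], "roll": 0, "grip": 0}, {"xyz": [0, 0, 0], "roll": 0, "grip": 0}, {"xyz": [0, 0, 0], "roll": 0, "grip": 0}])

```text
time_s: 43.02
position: [0.5511, -0.0832, 0.0738]
tcp_rot: [[0.99, 0.14, 0.003], [0.14, -0.99, -0.001], [0.002, 0.001, -1.0]]
force: [0.1, -1.6, 2.0]
opening: 0.215
grasp_force: 30.0
```

Call:
move_arm(increments=[{"xyz": [-7, 0, 0], "roll": 0, "grip": 0}, {"xyz": [-7, 0, 0], "roll": 0, "grip": 0}, {"xyz": [-7, 0, 0], "roll": 0, "grip": 0}, {"xyz": [-7, 0, 0], "roll": 0, "grip": 0}, {"xyz": [-7, 0, 0], "roll": 0, "grip": 0}])

```text
time_s: 43.43
position: [0.5196, -0.0884, 0.0738]
tcp_rot: [[0.991, 0.136, 0.01], [0.136, -0.991, -0.001], [0.01, 0.003, -1.0]]
force: [7.8, 1.8, -1.6]
opening: 0.219
grasp_force: 30.0
```

Call:
move_arm(increments=[{"xyz": [-5, 0, 0], "roll": 0, "grip": 0}, {"xyz": [-5, 0, 0], "roll": 0, "grip": 0}, {"xyz": [0, 0, 0], "roll": 0, "grip": 0}, {"xyz": [0, 0, 0], "roll": 0, "grip": 0}])

```text
time_s: 43.77
position: [0.5078, -0.0893, 0.0737]
tcp_rot: [[0.991, 0.137, 0.006], [0.137, -0.991, -0.001], [0.006, 0.001, -1.0]]
force: [3.8, 3.3, 3.0]
opening: 0.217
grasp_force: 30.0
```

Call:
move_arm(increments=[{"xyz": [0, 0, 0], "roll": 0, "grip": 55}, {"xyz": [0, 0, 0], "roll": 0, "grip": 55}, {"xyz": [0, 0, 0], "roll": 0, "grip": 55}, {"xyz": [0, 0, -30], "roll": 0, "grip": 55}, {"xyz": [0, 0, -22], "roll": 0, "grip": 55}])

```text
time_s: 44.18
position: [0.5037, -0.0888, 0.1241]
tcp_rot: [[0.99, 0.14, -0.005], [0.14, -0.99, 0.001], [-0.005, -0.002, -1.0]]
force: [0.1, 0.2, 0.3]
opening: 0.499
grasp_force: 0.0
```

Call:
move_arm(increments=[{"xyz": [4, -39, 0], "roll": 0, "grip": 55}, {"xyz": [4, -39, 0], "roll": 0, "grip": 55}, {"xyz": [4, -39, 0], "roll": 0, "grip": 55}, {"xyz": [4, -39, 0], "roll": 0, "grip": 55}, {"xyz": [3, -39, 0], "roll": 0, "grip": 55}])

```text
time_s: 44.6
position: [0.496, 0.1078, 0.1243]
tcp_rot: [[0.99, 0.139, -0.002], [0.139, -0.99, -0.001], [-0.002, 0.0, -1.0]]
force: [0.8, 0.0, 0.8]
opening: 0.553
grasp_force: 0.0
```

Run:
```python
from h import *
st(); knobs(); print(totool([.4945,.1463,.125]))
```

```text
t 44.6 p [0.496  0.1078 0.1243] yaw 8.0 F [0.8 0.  0.8] op 0.553 gf 0.0 j [ -0.  30. 104.  -0.  46.  82.]
L 0 travel mm None lat None
R 42 travel mm 7.0 lat -1.5
[  4.8 -31.6  -0.6]
```

Call:
move_arm(increments=[{"xyz": [4, -38, 0], "roll": 0, "grip": 55}, {"xyz": [0, 0, 0], "roll": 0, "grip": 50}, {"xyz": [0, 0, 32], "roll": 0, "grip": 50}, {"xyz": [0, 0, 20], "roll": 0, "grip": 40}, {"xyz": [0, 0, 0], "roll": 0, "grip": 0}])

```text
time_s: 45.07
position: [0.4923, 0.1441, 0.0693]
tcp_rot: [[0.99, 0.14, -0.009], [0.14, -0.99, -0.001], [-0.009, -0.0, -1.0]]
force: [-0.5, 0.3, -0.4]
opening: 0.421
grasp_force: 0.0
```

Call:
move_arm(increments=[{"xyz": [0, 0, 0], "roll": 0, "grip": 0}, {"xyz": [0, 0, 0], "roll": 0, "grip": 0}, {"xyz": [0, 0, 0], "roll": 0, "grip": 0}, {"xyz": [0, 0, 0], "roll": 0, "grip": 0}, {"xyz": [0, 0, 0], "roll": 0, "grip": 0}])

```text
time_s: 45.48
position: [0.4958, 0.1463, 0.0731]
tcp_rot: [[0.991, 0.137, 0.0], [0.137, -0.991, 0.003], [0.001, -0.003, -1.0]]
force: [-0.2, 8.7, -5.8]
opening: 0.22
grasp_force: 30.0
```

Call:
move_arm(increments=[{"xyz": [-7, 0, 0], "roll": 0, "grip": 0}, {"xyz": [-7, 0, 0], "roll": 0, "grip": 0}, {"xyz": [-7, 0, 0], "roll": 0, "grip": 0}, {"xyz": [-6, 0, 0], "roll": 0, "grip": 0}, {"xyz": [-3, 0, 0], "roll": 0, "grip": 0}])

```text
time_s: 45.9
position: [0.4682, 0.1424, 0.0733]
tcp_rot: [[0.99, 0.138, 0.006], [0.138, -0.99, 0.003], [0.006, -0.002, -1.0]]
force: [7.5, 11.9, -13.8]
opening: 0.222
grasp_force: 30.0
```

Call:
move_arm(increments=[{"xyz": [0, 0, 0], "roll": 0, "grip": 0}, {"xyz": [0, 0, 0], "roll": 0, "grip": 0}, {"xyz": [0, 0, 0], "roll": 0, "grip": 55}, {"xyz": [0, 0, 0], "roll": 0, "grip": 55}, {"xyz": [0, 0, 0], "roll": 0, "grip": 55}])

```text
time_s: 46.32
position: [0.467, 0.1403, 0.0736]
tcp_rot: [[0.99, 0.139, 0.002], [0.14, -0.99, -0.0], [0.002, 0.0, -1.0]]
force: [0.2, -0.7, 0.7]
opening: 0.367
grasp_force: 0.0
```

Call:
move_arm(increments=[{"xyz": [0, 0, -30], "roll": 0, "grip": 55}, {"xyz": [0, 0, -22], "roll": 0, "grip": 55}, {"xyz": [2, 39, 0], "roll": 0, "grip": 55}, {"xyz": [2, 39, 0], "roll": 0, "grip": 55}, {"xyz": [1, 39, 0], "roll": 0, "grip": 55}])

```text
time_s: 46.73
position: [0.4884, 0.0241, 0.1261]
tcp_rot: [[0.99, 0.142, 0.003], [0.142, -0.99, -0.001], [0.003, 0.001, -1.0]]
force: [1.4, 0.5, 1.3]
opening: 0.546
grasp_force: 0.0
```

Run:
```python
from h import *
st(); knobs(); print(totool([.5055,-.0893,.125]))
```

```text
t 46.73 p [0.4884 0.0241 0.1261] yaw 8.15 F [1.4 0.5 1.3] op 0.546 gf 0.0 j [-10.  29. 107.  -0.  44.  72.]
L 0 travel mm None lat None
R 35 travel mm 7.0 lat -3.7
[ -0.5 107.2   1.7]
```

Call:
move_arm(increments=[{"xyz": [0, 38.5, 0], "roll": 0, "grip": 55}, {"xyz": [0, 38.5, 0], "roll": 0, "grip": 55}, {"xyz": [0, 38.5, 0], "roll": 0, "grip": 55}, {"xyz": [0, 0, 0], "roll": 0, "grip": 50}, {"xyz": [0, 0, 32], "roll": 0, "grip": 50}])

```text
time_s: 47.2
position: [0.5088, -0.0937, 0.0972]
tcp_rot: [[0.991, 0.134, 0.014], [0.134, -0.991, -0.006], [0.013, 0.008, -1.0]]
force: [1.0, -0.3, -0.1]
opening: 0.511
grasp_force: 0.0
```

Call:
move_arm(increments=[{"xyz": [0, 0, 20], "roll": 0, "grip": 40}, {"xyz": [0, 0, 0], "roll": 0, "grip": 0}, {"xyz": [0, 0, 0], "roll": 0, "grip": 0}, {"xyz": [0, 0, 0], "roll": 0, "grip": 0}, {"xyz": [0, 0, 0], "roll": 0, "grip": 0}])

```text
time_s: 47.62
position: [0.5047, -0.0904, 0.0738]
tcp_rot: [[0.99, 0.142, 0.003], [0.142, -0.99, -0.004], [0.002, 0.004, -1.0]]
force: [-2.4, -3.4, -5.2]
opening: 0.22
grasp_force: 30.0
```

Call:
move_arm(increments=[{"xyz": [0, 0, 0], "roll": 0, "grip": 0}, {"xyz": [0, 0, 0], "roll": 0, "grip": 0}, {"xyz": [-4, 0, 0], "roll": 0, "grip": 0}, {"xyz": [-4, 0, 0], "roll": 0, "grip": 0}, {"xyz": [-2, 0, 0], "roll": 0, "grip": 0}])

```text
time_s: 48.03
position: [0.4976, -0.0915, 0.0738]
tcp_rot: [[0.99, 0.137, 0.01], [0.137, -0.991, -0.003], [0.009, 0.004, -1.0]]
force: [8.1, -0.6, -8.5]
opening: 0.214
grasp_force: 30.0
```

Call:
move_arm(increments=[{"xyz": [0, 0, 0], "roll": 0, "grip": 0}, {"xyz": [0, 0, 0], "roll": 0, "grip": 0}])

```text
time_s: 48.2
position: [0.4977, -0.0915, 0.0738]
tcp_rot: [[0.991, 0.137, 0.009], [0.137, -0.991, -0.003], [0.009, 0.004, -1.0]]
force: [5.1, -2.3, -6.3]
opening: 0.22
grasp_force: 30.0
```

Release, back off and check.

Call:
move_arm(increments=[{"xyz": [0, 0, 0], "roll": 0, "grip": 55}, {"xyz": [0, 0, 0], "roll": 0, "grip": 55}, {"xyz": [0, 0, 0], "roll": 0, "grip": 55}, {"xyz": [0, 0, -30], "roll": 0, "grip": 55}, {"xyz": [0, 0, -40], "roll": 0, "grip": 55}])

```text
time_s: 48.62
position: [0.4904, -0.0889, 0.1408]
tcp_rot: [[0.99, 0.14, -0.009], [0.14, -0.99, 0.004], [-0.008, -0.005, -1.0]]
force: [0.1, -0.0, -0.3]
opening: 0.499
grasp_force: 0.0
```

Call:
move_arm(increments=[{"xyz": [-20, -30, -20], "roll": 0, "grip": 55}, {"xyz": [-20, -30, -20], "roll": 0, "grip": 55}, {"xyz": [0, -30, -25], "roll": 0, "grip": 55}, {"xyz": [0, -30, -25], "roll": 0, "grip": 55}, {"xyz": [0, 0, -30], "roll": 0, "grip": 55}])

```text
time_s: 49.03
position: [0.4328, 0.0276, 0.263]
tcp_rot: [[0.99, 0.143, -0.006], [0.143, -0.99, 0.003], [-0.005, -0.004, -1.0]]
force: [0.8, -1.1, 0.6]
opening: 0.548
grasp_force: 0.0
```

Call:
move_arm(increments=[{"xyz": [0, 0, 0], "roll": 0, "grip": 55}, {"xyz": [0, 0, 0], "roll": 0, "grip": 55}, {"xyz": [0, 0, 0], "roll": 0, "grip": 55}, {"xyz": [0, 0, 0], "roll": 0, "grip": 55}])

```text
time_s: 49.37
position: [0.4362, 0.0228, 0.2615]
tcp_rot: [[0.99, 0.139, -0.003], [0.139, -0.99, 0.001], [-0.003, -0.001, -1.0]]
force: [-0.4, 0.7, -0.4]
opening: 0.551
grasp_force: 0.0
```

Run:
```python
from h import *
s=bot.read_state(); st(); knobs(); knobs('wrist')
im,d,K,M,P=shot('wrist','w9'); shot('scene','s9')
```

```text
t 49.37 p [0.4362 0.0228 0.2615] yaw 7.97 F [-0.4  0.7 -0.4] op 0.551 gf 0.0 j [-12.  13. 105.  -0.  63.  70.]
L 0 travel mm None lat None
R 8 travel mm 0.6 lat -9.5
L 291 travel mm -0.0 lat -0.5
R 299 travel mm -0.2 lat 0.7
```

View pics/w9.png

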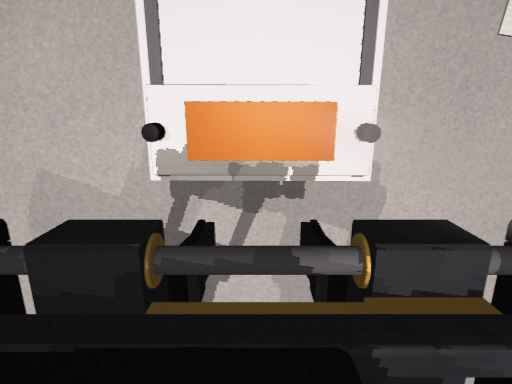

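The shutter is closed and square, with knobs at (153,131) and (368,131) and travel within 0.2 mm of the start. I'm handing in.

```bash
python3 -c "
from rig import bot
print(bot.hand_in())"
```

```text
the job is handed in; nothing more can be done
None
```

The job is handed in, with no verdict returned: the shutter was opened in alternating steps, the two carriers found on the bench measured flat in the left and right pockets, and the shutter measured closed again to within about 0.2 mm at both ends, with no bystander touched.

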